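# Reload the carving jig and nip it up with the cam lever

### The job

Swing the carving jig's cam lever fully open, stand the finished finials from its bays upright in the wooden tray, and set every bird blank from the bench, foot down, lengthwise into a bay of its own. Only then turn the cam lever until the blanks are held home against the fence, and stop with the sprung pad pushed back about 5 mm, never squeezing it close to the end of its 14 mm travel. Leave the other tools where they lie.

Things in the scene. Friction and masses are not known exactly. Their poses are not given: they have to be found in the camera images.
- jig: Carving jig fixed to the bench: plywood base, x -135 to 135, y -100 to 170, z 0 to 18 mm (pieces stand on its top). Origin at table level, z up; bays run along its y from the fence (-y) to the sprung jaw (+y). Dividers 8 mm thick, y -52 to 0, 16 mm high above the base, leave four bays 52 mm wide centred at x = -90, -30, 30, 90 mm. The lever axis is vertical at x=0, y=101 mm.
- fence: Dark wooden fence bar 250 mm long, 30 mm thick, 42 mm high, bolted across the -y end of the bays; its y on the jig varies from start to start. Origin: middle of its working face at the level of the jig base's top; +y points from the face toward the jaw, parallel to the jig's y. A blank touching it has its origin 40 mm from the face.
- cam_lever (a joint): Eccentric cam lever, rad: 0 = fully open, lever pointing along the jig's -x; it grows clockwise seen from above as it closes (1.57 = pointing along the jig's +y; stop at 2.35). It drives the jaw forward (jig -y) by 11.5 mm per rad (even rise), stays where it is left, and takes about 4 N at its grip to turn.
- lever_grip (a point): Middle of the lever's upright round wooden grip, 22 mm dia, 55 mm tall (z 70 to 125 mm above the table); it stands 115 mm from the lever's axis, on a steel arm 20 mm wide with its top 72 mm above the table. This point is 105 mm above the table.
- pad (a joint): How far the sprung cork-faced pad bar has been pushed back into the jaw, m: 0 = free, 0.014 = bottomed. Spring: about 3 N at the start of its travel, then 1.5 N per mm.
- pad_face (a point): Middle of the cork face, 35 mm above the table. Lever open and pad free, it is at y=33 mm of the jig, 7 to 15 mm clear of blanks that touch the fence. The pad is 232 mm long (along the jig's x), 12 mm thick, from 20 to 50 mm above the table; between it and the jaw bar there is a 16 mm gap when free; the jaw bar is 28 mm thick and its top 57 mm above the table.
- tray: Shallow dark wooden tray, fixed, 160 (x) x 180 (y) mm outside, walls 5 mm thick and 25 mm high, floor 5 mm thick. Origin: centre of its underside, z up.
- blank0: Pale roughed-out bird blank, one of up to four alike (may be absent: None). Foot block 44 (x) x 80 (y) x 22 mm high; on it, centred, the bird's body 26 (x) x 50 (y) mm, from 22 to 52 mm high; a stub head, 22 wide (x), on the y=+12 mm part of it reaches 68 mm. Grip the body across its own x (26 mm). Origin: centre of the foot's underside; z up, y lengthwise. About 0.1 to 0.2 kg. At the start it stands on the table right of the jig.
- blank1: Pale roughed-out bird blank, one of up to four alike (may be absent: None). Foot block 44 (x) x 80 (y) x 22 mm high; on it, centred, the bird's body 26 (x) x 50 (y) mm, from 22 to 52 mm high; a stub head, 22 wide (x), on the y=+12 mm part of it reaches 68 mm. Grip the body across its own x (26 mm). Origin: centre of the foot's underside; z up, y lengthwise. About 0.1 to 0.2 kg. At the start it stands on the table right of the jig.
- blank2: Pale roughed-out bird blank, one of up to four alike (may be absent: None). Foot block 44 (x) x 80 (y) x 22 mm high; on it, centred, the bird's body 26 (x) x 50 (y) mm, from 22 to 52 mm high; a stub head, 22 wide (x), on the y=+12 mm part of it reaches 68 mm. Grip the body across its own x (26 mm). Origin: centre of the foot's underside; z up, y lengthwise. About 0.1 to 0.2 kg. At the start it stands on the table right of the jig.
- blank3: Pale roughed-out bird blank, one of up to four alike (may be absent: None). Foot block 44 (x) x 80 (y) x 22 mm high; on it, centred, the bird's body 26 (x) x 50 (y) mm, from 22 to 52 mm high; a stub head, 22 wide (x), on the y=+12 mm part of it reaches 68 mm. Grip the body across its own x (26 mm). Origin: centre of the foot's underside; z up, y lengthwise. About 0.1 to 0.2 kg. At the start it stands on the table right of the jig.
- finial0: Finished turned finial, darker wood, two or three of four are present (the rest None): round foot 48 mm dia, 18 mm high, then a 30 mm dia round stem with domed top, 75 mm tall in all. Origin: centre of the underside, z up. About 0.08 kg. At the start it stands in one of the jig's bays.
- finial1: Finished turned finial, darker wood, two or three of four are present (the rest None): round foot 48 mm dia, 18 mm high, then a 30 mm dia round stem with domed top, 75 mm tall in all. Origin: centre of the underside, z up. About 0.08 kg. At the start it stands in one of the jig's bays.
- finial2: Finished turned finial, darker wood, two or three of four are present (the rest None): round foot 48 mm dia, 18 mm high, then a 30 mm dia round stem with domed top, 75 mm tall in all. Origin: centre of the underside, z up. About 0.08 kg. At the start it stands in one of the jig's bays.
- finial3: Finished turned finial, darker wood, two or three of four are present (the rest None): round foot 48 mm dia, 18 mm high, then a 30 mm dia round stem with domed top, 75 mm tall in all. Origin: centre of the underside, z up. About 0.08 kg. At the start it stands in one of the jig's bays.
- mallet: Square-headed carver's mallet, 210 mm long, head 60 mm high. Leave alone.
- gouge0: Gouge, 180 to 200 mm long, 22 mm thick wooden handle, lying on the bench. Origin near its middle, at table level. Leave alone.
- gouge1: Gouge, 180 to 200 mm long, 22 mm thick wooden handle, lying on the bench. Origin near its middle, at table level. Leave alone.
- gouge2: Gouge, 180 to 200 mm long, 22 mm thick wooden handle, lying on the bench. Origin near its middle, at table level. Leave alone.
Things that resemble listed ones, but are neither listed nor needed, are in the scene too. There is more than one size of the tray; the job needs the smaller.

How it is judged:
On the way, in this order (a step that is already met when the one before it is completed fails the run):
1. the cam lever is swung fully open (within 0.15 rad) (value of joint cam_lever below 0.15 rad), for 0.2 s.
2. with the lever still open (below 0.3 rad), all finials stand in the tray and every blank stands in a bay of its own (x of finial0 in the frame of tray between -0.075 and 0.075 m and y of finial0 in the frame of tray between -0.085 and 0.085 m and z of finial0 in the frame of tray between -0.002 and 0.012 m and angle between each of finial0, finial1, finial2, finial3's own z axis and vertical below 0.15 rad and x of finial1 in the frame of tray between -0.075 and 0.075 m and y of finial1 in the frame of tray between -0.085 and 0.085 m and z of finial1 in the frame of tray between -0.002 and 0.012 m and x of finial2 in the frame of tray between -0.075 and 0.075 m and y of finial2 in the frame of tray between -0.085 and 0.085 m and z of finial2 in the frame of tray between -0.002 and 0.012 m and x of finial3 in the frame of tray between -0.075 and 0.075 m and y of finial3 in the frame of tray between -0.085 and 0.085 m and z of finial3 in the frame of tray between -0.002 and 0.012 m and z of blank0 in the frame of jig between 0.014 and 0.023 m and angle between each of blank0, blank1, blank2, blank3's own z axis and vertical below 0.12 rad and angle between the y axis of each of blank0, blank1, blank2, blank3 and the y axis of jig, either way round below 0.15 rad and x of blank0 in the frame of jig between -0.115 and 0.115 m and y of blank0 in the frame of fence between 0.035 and 0.062 m and z of blank1 in the frame of jig between 0.014 and 0.023 m and x of blank1 in the frame of jig between -0.115 and 0.115 m and y of blank1 in the frame of fence between 0.035 and 0.062 m and z of blank2 in the frame of jig between 0.014 and 0.023 m and x of blank2 in the frame of jig between -0.115 and 0.115 m and y of blank2 in the frame of fence between 0.035 and 0.062 m and z of blank3 in the frame of jig between 0.014 and 0.023 m and x of blank3 in the frame of jig between -0.115 and 0.115 m and y of blank3 in the frame of fence between 0.035 and 0.062 m and value of joint cam_lever below 0.3 rad), for 0.2 s.
3. the pad is pushed back 2 to 8 mm (value of joint pad between 0.002 and 0.008 m), for 0.2 s.
At the end, for the whole second after the job is handed in: Every blank stands on the jig's base in a bay of its own, lengthwise within 0.15 rad, foot within 4 mm of touching the fence; the pad is pushed back 2 to 8 mm; every finial stands upright on the tray's floor; all at rest (all of step 3 and x of finial0 in the frame of tray between -0.075 and 0.075 m and y of finial0 in the frame of tray between -0.085 and 0.085 m and z of finial0 in the frame of tray between -0.002 and 0.012 m and angle between each of finial0, finial1, finial2, finial3's own z axis and vertical below 0.15 rad and x of finial1 in the frame of tray between -0.075 and 0.075 m and y of finial1 in the frame of tray between -0.085 and 0.085 m and z of finial1 in the frame of tray between -0.002 and 0.012 m and x of finial2 in the frame of tray between -0.075 and 0.075 m and y of finial2 in the frame of tray between -0.085 and 0.085 m and z of finial2 in the frame of tray between -0.002 and 0.012 m and x of finial3 in the frame of tray between -0.075 and 0.075 m and y of finial3 in the frame of tray between -0.085 and 0.085 m and z of finial3 in the frame of tray between -0.002 and 0.012 m and z of blank0 in the frame of jig between 0.014 and 0.023 m and angle between each of blank0, blank1, blank2, blank3's own z axis and vertical below 0.12 rad and angle between the y axis of each of blank0, blank1, blank2, blank3 and the y axis of jig, either way round below 0.15 rad and x of blank0 in the frame of jig between -0.115 and 0.115 m and y of blank0 in the frame of fence between 0.035 and 0.044 m and z of blank1 in the frame of jig between 0.014 and 0.023 m and x of blank1 in the frame of jig between -0.115 and 0.115 m and y of blank1 in the frame of fence between 0.035 and 0.044 m and z of blank2 in the frame of jig between 0.014 and 0.023 m and x of blank2 in the frame of jig between -0.115 and 0.115 m and y of blank2 in the frame of fence between 0.035 and 0.044 m and z of blank3 in the frame of jig between 0.014 and 0.023 m and x of blank3 in the frame of jig between -0.115 and 0.115 m and y of blank3 in the frame of fence between 0.035 and 0.044 m and linear speed of each of blank0, blank1, blank2, blank3, finial0, finial1, finial2, finial3 below 0.02 m/s).
It fails at once if the cam is overrun: the pad is pushed back more than 10.5 mm while the robot's fingers are on something (value of joint pad above 0.0105 m and contact force between the fingers and anything else above 0.5 N).
It fails at once if one of the other tools (mallet, gouges) is moved more than 5 cm (distance of any of mallet, gouge0, gouge1, gouge2 from where it was at the start of the episode above 0.05 m).
Of finial0, finial1, finial2, finial3 only 2 to 3 are there at a start; the rules pass over those that are not, and their reading is None.
Of blank0, blank1, blank2, blank3 only 3 to 4 are there at a start; the rules pass over those that are not, and their reading is None.
At some moment in a run one of blank0, blank1, blank2, blank3 may be knocked a few centimetres aside while the robot is not near it.
It also fails if it takes over 210 s, if anything falls off the work surface, if the arm or the gripper's body presses on something with over 40 N, if the wrist force passes 120 N, or if a joint passes its speed limit or range.

### The arm

A 6-joint arm with a two-finger parallel gripper is mounted at the origin on the work surface. World frame = base frame: x ahead of the robot, y to its left, z up, the work surface at z = 0. Lengths are in m, angles in rad, forces in N, time in s.
With the tool pointing down it reaches from about 0.425 to 0.95 m from the base axis. Payload 14.7 kg.
Tool frame: the origin (TCP) lies on the mounting face of the last link; the fingertips stand 173 mm ahead of it and the grasp point (between the pads) lies 155 mm ahead of it; z points along the fingers, y is the line along which they close (so a half turn about z gives the same grasp; the last joint's range is limited). The gripper opens to 85 mm and grips with 20 to 120 N. Pads are 22 mm wide; open, the fingers measure 114 mm over their backs; the gripper's body (76 mm by 85 mm) begins 54 mm behind the grasp point. The pads swing forward as they close: fully open they stand 13 mm farther back than shut.
Start: joints at [-1.301, 0.48, 1.596, -0, 1.065, -0.047], TCP at [0.203, -0.618, 0.405] pointing down, gripper open.
Joint ranges: [-2.75, 2.75], [-0.82, 2.05], [0.23, 2.67], [-1.56, 4.7], [0.09, 2.69], [-2.92, 2.92]. Speed limits (rad/s): [1.89, 1.89, 2.39, 3.01, 3.01, 3.01].

### API

Orientations are given as a unit quaternion [x, y, z, w].
In Python, from cell import * gives the robot as it stands. The module is installed in compiled form; this text tells all that it offers.
- The arm moves only by the tool step_arm, never from a script. Its argument "series" is a list of rows, each a list of 7 numbers: the shift along the tool's x, y, z in mm, then the turn, a rotation vector about the tool's x, y, z in rad, then the finger opening in mm, from 0 to 85.4. In form: [[x, y, z, rx, ry, rz, claw], ...]. A call has 1 to 8 rows; each row is the pose to reach, as a shift and turn from the pose commanded when the call began, along the tool's axes at that moment; what a row does not reach only later rows make up. A row lasts 1/10 s, in which the tool goes at most 50 mm and 8.59 degrees, less where a joint would pass 70% of its speed; a pose out of reach is approached as far as the arm can. A call with a gripper value outside its range is refused whole. The fingers move at their own pace and stop on an object; "force" is the grip in N (left out, the last holds). Time passes only in rows, so rows that repeat a pose let the fingers close. It gives the time, the measured TCP pose, the force, the opening and the grip force at its end, in the units of the state.
- get_obs(): the state, without advancing time (a new reading comes with each control period).
- grab_frame(name): name is "scene" or "top" or "wrist"; returns the picture (420x560x3 uint8, red, green, blue); there is no depth.
- camera_model(name): a dict with "camera_matrix" (3x3 intrinsics, pixels), "xyz" and "attitude" of the camera in the world; the wrist camera has in their place "T_tool_cam" (4x4, takes a point from camera to tool coordinates, whose origin is the TCP and whose axes are the flange's). Camera axes: x right, y down, z forward; pixel columns grow to the right and rows downward; lengths in m; the calibration is good to about 2 mm. A picture is of the moment at which its call begins: read the wrist's pose just before it. camera_model takes no time and is no camera call.
- sign_off(): hands the job in; it is judged then, once.
Trained networks look in the newest picture that a camera, given by its name, has taken for a name from the list of things; names that differ only in an ending like _2 or _b are one class to them, and where a whole thing is asked for, a point or a joint stands for the part that bears it (a point fixed in the world has none). Each returns a list of dicts, best first, with "confidence" (0 to 1); they miss things now and then, are a little off and sometimes report something else, mostly with a low value. They report only what shows in the picture. A call takes as long as a camera call. They do not tell look-alikes from the thing itself.
- find_in(camera, query): "location" ([column, row] in pixels, amid what is visible of it).
The state is a dict: "clock": time; "joint_pos": joint angles; "qd": joint speeds; "joint_efforts": joint torques, N m; "tcp_pos": TCP position; "tool_rot": TCP orientation; "force": force on the tool from outside, world axes, zero at the start; "wrist_torque": the same for the moment, N m; "opening": finger opening in m; "grasp_force": force on a finger pad.
Only numpy, scipy, OpenCV 4.12 (cv2) and the standard library are available. Lean on these libraries where they do the work, as an engineer would, in place of code of your own. Each camera call takes 0.05 s, during which the arm holds its last target. There are 200 camera calls.

## Working session

There is one attempt and no reset: what is moved stays moved. The work goes in short steps, Python scripts to look and compute and a tool call to move; the robot and the scene stay as the last step left them, time stands still between calls to the robot, and variables do not carry over. Pictures are saved under pics/ and viewed, at most 14 in all, crops included, and the job is handed in when it is done.

Besides the shell and the picture viewer there is one more tool, called after "Call:" in YAML: its name, and indented under it one key for each argument. step_arm: Moves the arm, as the interface text tells. Its arguments: {"type":"object","properties":{"series":{"type":"array","items":{"type":"array","items":{"type":"number"}}},"force":{"type":"number"}},"required":["series"]}

```bash
mkdir -p pics
cat > h.py <<'E'
from cell import *
import numpy as np, cv2
from scipy.spatial.transform import Rotation as R
def cam(n):
    m=camera_model(n); K=np.array(m["camera_matrix"])
    if n=="wrist":
        o=get_obs(); T=np.eye(4); T[:3,:3]=R.from_quat(o["tool_rot"]).as_matrix(); T[:3,3]=o["tcp_pos"]
        return K,T@np.array(m["T_tool_cam"])
    a=np.array(m["attitude"]); T=np.eye(4); T[:3,3]=m["xyz"]
    T[:3,:3]=R.from_quat(a).as_matrix() if a.size==4 else a
    return K,T
def px2w(C,p,z):
    K,T=C; d=T[:3,:3]@np.linalg.solve(K,[p[0],p[1],1]); o=T[:3,3]
    return o+d*(z-o[2])/d[2]
def w2px(C,P):
    K,T=C; q=K@(T[:3,:3].T@(np.asarray(P)-T[:3,3])); return q[:2]/q[2]
def save(n,f): 
    im=grab_frame(n); cv2.imwrite("pics/"+f,im[...,::-1]); return im
E
python3 - <<'E'
from h import *
print(camera_model("top"),camera_model("scene"),camera_model("wrist"))
a=save("top","top0.png");b=save("scene","scene0.png")
C=cam("top")
for q,z in [("jig",.018),("fence",.06),("lever_grip",.105),("tray",.01),("blank0",.06),("finial0",.07),("mallet",.03),("gouge0",.01)]:
    for d in find_in("top",q): print(q,d,px2w(C,d["location"],z).round(3))
E
```

```text
{'camera_matrix': array([[506.35435277,   0.        , 280.07905103],
       [  0.        , 506.35435277, 207.57994367],
       [  0.        ,   0.        ,   1.        ]]), 'xyz': array([0.23263374, 0.03866649, 1.60083904]), 'attitude': array([-0.697739  ,  0.71355703, -0.04202091,  0.04723229])} {'camera_matrix': array([[387.50432022,   0.        , 279.87445739],
       [  0.        , 387.50432022, 211.22210714],
       [  0.        ,   0.        ,   1.        ]]), 'xyz': array([0.8972852 , 0.47398788, 0.73964604]), 'attitude': array([ 0.36163565,  0.85195828, -0.35120358, -0.14157259])} {'camera_matrix': array([[335.414162  ,   0.        , 277.54924923],
       [  0.        , 335.414162  , 215.01077571],
       [  0.        ,   0.        ,   1.        ]]), 'T_tool_cam': array([[ 2.05195545e-04, -9.51811239e-01, -3.06684403e-01,
         7.85227029e-02],
       [ 9.99999769e-01, -3.36209633e-06,  6.79511500e-04,
        -3.95009639e-04],
       [-6.47797785e-04, -3.06684472e-01,  9.51811019e-01,
         3.03855981e-02],
       [ 0.00000000e+00,  0.00000000e+00,  0.00000000e+00,
   
[... 407 characters left out ...]
blank0 {'location': [331.6, 197.5], 'confidence': 0.91} [ 0.456 -0.111  0.06 ]
blank0 {'location': [404.2, 167.1], 'confidence': 0.88} [ 0.546 -0.339  0.06 ]
blank0 {'location': [375.5, 205.2], 'confidence': 0.82} [ 0.429 -0.245  0.06 ]
finial0 {'location': [260.2, 188.7], 'confidence': 0.75} [0.487 0.107 0.07 ]
finial0 {'location': [262.0, 209.3], 'confidence': 0.59} [0.423 0.103 0.07 ]
mallet {'location': [146.6, 222.7], 'confidence': 0.81} [0.394 0.466 0.03 ]
gouge0 {'location': [187.3, 254.1], 'confidence': 0.81} [0.294 0.342 0.01 ]
gouge0 {'location': [323.6, 232.1], 'confidence': 0.79} [ 0.354 -0.087  0.01 ]
gouge0 {'location': [406.1, 122.0], 'confidence': 0.77} [ 0.704 -0.365  0.01 ]
```

Run:
```python
import cv2
a=cv2.imread("pics/top0.png")
cv2.imwrite("pics/top0c.png",cv2.resize(a[60:340,120:500],(800,589),interpolation=cv2.INTER_CUBIC))
```

```text
(no output)
```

View pics/top0c.png

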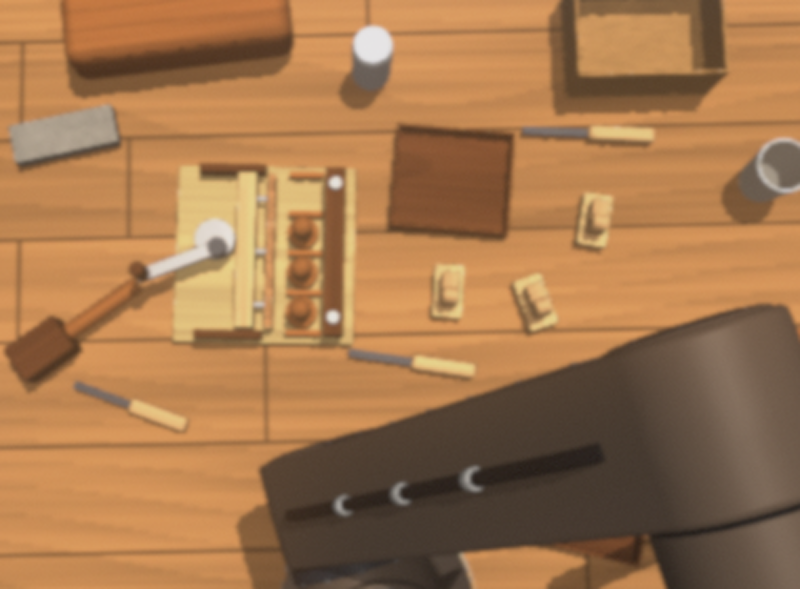

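View pics/scene0.png

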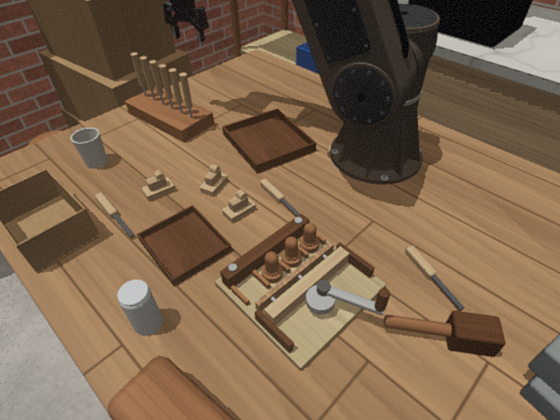

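The top view (crop pixels) shows the jig at (265,255) with finials at (302,230), (302,270) and (302,312). The lever grip is at (138,270), right beside the mallet handle. Blanks are at (448,290), (537,300) and (596,218). The scene view shows no fourth blank.

- **Tray candidates:** the one at top px (333,147) measures about 172x161 mm, so it is the small one. The one at (412,320) is larger and near the base. The deep pale box is not a tray of this kind.
- **Finial look-alikes:** the gouge-rack handles in the scene view.
- **Lever look-alike:** the mallet handle.

```bash
cat >> h.py <<'E'
def plan(xyz,yaw=None):
    """tool-frame shift (mm) and turn to TCP target xyz, tool x axis heading yaw, pointing down"""
    o=get_obs(); M=R.from_quat(o["tool_rot"]); s=M.inv().apply(np.array(xyz)-o["tcp_pos"])*1000
    r=np.zeros(3)
    if yaw is not None:
        G=R.from_matrix(np.array([[np.cos(yaw),np.sin(yaw),0],[np.sin(yaw),-np.cos(yaw),0],[0,0,-1]]))
        r=(M.inv()*G).as_rotvec()
    return s.round(1),r.round(4)
def heading():
    x=R.from_quat(get_obs()["tool_rot"]).as_matrix()[:,0]; return np.arctan2(x[1],x[0])
E
python3 - <<'E'
from h import *
o=get_obs();print(o["clock"],heading(),R.from_quat(o["tool_rot"]).as_matrix().round(3))
C=cam("top")
k=lambda u,v:(120+u/2.105,60+v/2.1036)
for c in [(181,166),(355,168),(353,345),(173,342)]: print(px2w(C,k(*c),.018).round(3))
for c in [(400,124),(515,132),(505,238),(388,232)]: print('tray',px2w(C,k(*c),.025).round(3))
print('axis',px2w(C,k(215,237),.08),'grip',px2w(C,k(138,270),.125))
print(plan((.50,.10,.45),np.pi/2), plan((.50,.10,.45),-np.pi/2))
E
```

```text
0.5 0.31683783254144016 [[ 0.95   0.312 -0.   ]
 [ 0.312 -0.95   0.   ]
 [ 0.    -0.    -1.   ]]
[0.661 0.281 0.018]
[0.652 0.016 0.018]
[0.381 0.025 0.018]
[0.392 0.294 0.018]
tray [ 0.717 -0.054  0.025]
tray [ 0.7   -0.229  0.025]
tray [ 0.537 -0.206  0.025]
tray [ 0.55  -0.031  0.025]
axis [0.53753027 0.22254406 0.08      ] grip [0.48388226 0.3257141  0.125     ]
(array([ 506.3, -589.2,  -45.3]), array([-0.   , -0.   , -1.254])) (array([ 506.3, -589.2,  -45.3]), array([-0.    ,  0.    ,  1.8876]))
```

Call:
step_arm:
  series:
    - [506, -589, -45, 0, 0, -1.29, 85]
    - [506, -589, -45, 0, 0, -1.29, 85]
    - [506, -589, -45, 0, 0, -1.29, 85]
    - [506, -589, -45, 0, 0, -1.29, 85]
    - [506, -589, -45, 0, 0, -1.29, 85]
    - [506, -589, -45, 0, 0, -1.29, 85]
    - [506, -589, -45, 0, 0, -1.29, 85]
    - [506, -589, -45, 0, 0, -1.29, 85]

```text
clock: 1.3
tcp_pos: [0.3557, -0.2469, 0.4282]
tool_rot: [0.724, 0.69, 0.0, 0.0]
force: [1.8, -0.3, -0.4]
opening: 0.085
grasp_force: 0.0
```

Run:
```python
from h import *
print(heading(),get_obs()["tcp_pos"],plan((.50,.08,.45),np.pi/2-.04))
```

```text
1.5225304672947462 [ 0.3556565  -0.24691535  0.42820141] (array([333.5, 128.4, -21.9]), array([ 0.0007,  0.0004, -0.0083]))
```

Run:
```python
from h import *
C=cam("wrist");save("wrist","w0.png")
for q,z in [("blank0",.05),("tray",.01)]:
    for d in find_in("wrist",q): print(q,d,px2w(C,d["location"],z).round(3))
```

```text
blank0 {'location': [449.9, 248.7], 'confidence': 0.86} [ 0.546 -0.33   0.05 ]
blank0 {'location': [368.9, 50.5], 'confidence': 0.76} [ 0.448 -0.122  0.05 ]
blank0 {'location': [351.9, 174.0], 'confidence': 0.62} [ 0.434 -0.239  0.05 ]
tray {'location': [504.9, 75.0], 'confidence': 0.81} [ 0.605 -0.148  0.01 ]
tray {'location': [123.2, 201.2], 'confidence': 0.55} [ 0.17  -0.267  0.01 ]
```

Call:
step_arm:
  series:
    - [333, 128, -22, 0, 0, -0.008, 85]
    - [333, 128, -22, 0, 0, -0.008, 85]
    - [333, 128, -22, 0, 0, -0.008, 85]
    - [333, 128, -22, 0, 0, -0.008, 85]
    - [333, 128, -22, 0, 0, -0.008, 85]
    - [333, 128, -22, 0, 0, -0.008, 85]
    - [333, 128, -22, 0, 0, -0.008, 85]
    - [333, 128, -22, 0, 0, -0.008, 85]

```text
clock: 2.25
tcp_pos: [0.5034, 0.0798, 0.4501]
tool_rot: [0.723, 0.691, 0.001, 0.0]
force: [0.5, -1.4, 0.9]
opening: 0.0848
grasp_force: 0.0
```

Run:
```python
from h import *
C=cam("wrist");save("wrist","w1.png")
o=get_obs(); print(o["tcp_pos"],heading(),o["clock"])
for q,z in [("finial0",.06),("lever_grip",.105),("cam_lever",.07),("fence",.06),("pad_face",.05)]:
    for d in find_in("wrist",q): print(q,d,px2w(C,d["location"],z).round(3))
```

```text
[0.5028357 0.0788276 0.4498354] 1.525843490828958 2.3
finial0 {'location': [213.7, 159.6], 'confidence': 0.83} [0.437 0.108 0.06 ]
finial0 {'location': [266.0, 161.9], 'confidence': 0.68} [0.493 0.103 0.06 ]
finial0 {'location': [319.6, 160.5], 'confidence': 0.56} [0.55  0.102 0.06 ]
lever_grip {'location': [301.9, 26.9], 'confidence': 0.76} [0.531 0.221 0.105]
lever_grip {'location': [270.0, 159.7], 'confidence': 0.36} [0.498 0.112 0.105]
cam_lever {'location': [303.7, 26.9], 'confidence': 0.95} [0.535 0.228 0.07 ]
fence {'location': [290.6, 203.0], 'confidence': 0.65} [0.517 0.056 0.06 ]
pad_face {'location': [294.4, 116.4], 'confidence': 0.6} [0.525 0.148 0.05 ]
```

View pics/w1.png

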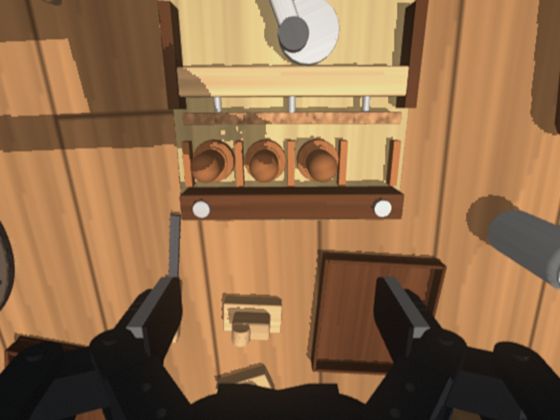

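View pics/w0.png

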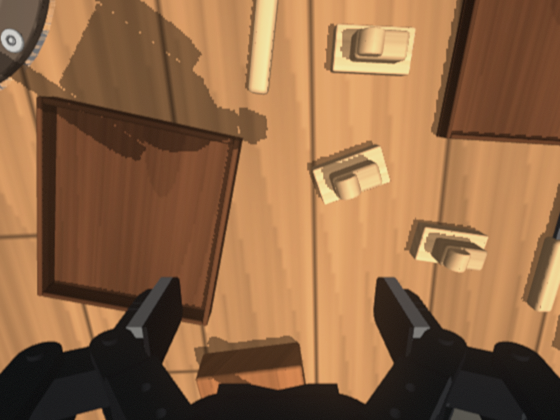

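Wrist view w1 shows the pivot cap at (293,34) and finials at about (206,165), (264,165) and (321,165). The fence bolts are at (201,209) and (382,208). w0 shows the three blanks at (373,50), (350,174) and (450,245).

Run:
```python
from h import *
C=cam("wrist");
im=cv2.imread("pics/w1.png")
P=lambda u,v,z:px2w(C,(u,v),z).round(4)
print("bolts",P(201,209,.064),P(382,208,.064))
print("fence face top",P(181,193,.06),P(402,192,.06))
for u in (187,238,291,343,394): print("div",P(u,145,.034), P(u,185,.034))
print("pad",P(183,124,.05),P(401,123,.05))
print("pivot",P(293,34,.08),P(293,34,.09))
print("jaw front",P(179,96,.057),P(407,95,.057))
cv2.imwrite("pics/w1c.png",cv2.resize(im[0:225,150:440],(800,621),interpolation=cv2.INTER_CUBIC)[:600])
```

```text
bolts [0.4146 0.0504 0.064 ] [0.6147 0.042  0.064 ]
fence face top [0.3938 0.0687 0.06  ] [0.6371 0.0581 0.06  ]
div [0.4002 0.1177 0.034 ] [0.3941 0.0718 0.034 ]
div [0.4578 0.115  0.034 ] [0.4539 0.0689 0.034 ]
div [0.5177 0.1121 0.034 ] [0.516  0.0659 0.034 ]
div [0.5764 0.1093 0.034 ] [0.577 0.063 0.034]
div [0.634  0.1065 0.034 ] [0.6367 0.0601 0.034 ]
pad [0.4031 0.1413 0.05  ] [0.6347 0.1312 0.05  ]
pivot [0.5214 0.2159 0.08  ] [0.5209 0.2141 0.09  ]
jaw front [0.4047 0.1692 0.057 ] [0.6365 0.159  0.057 ]
```

View pics/w1c.png

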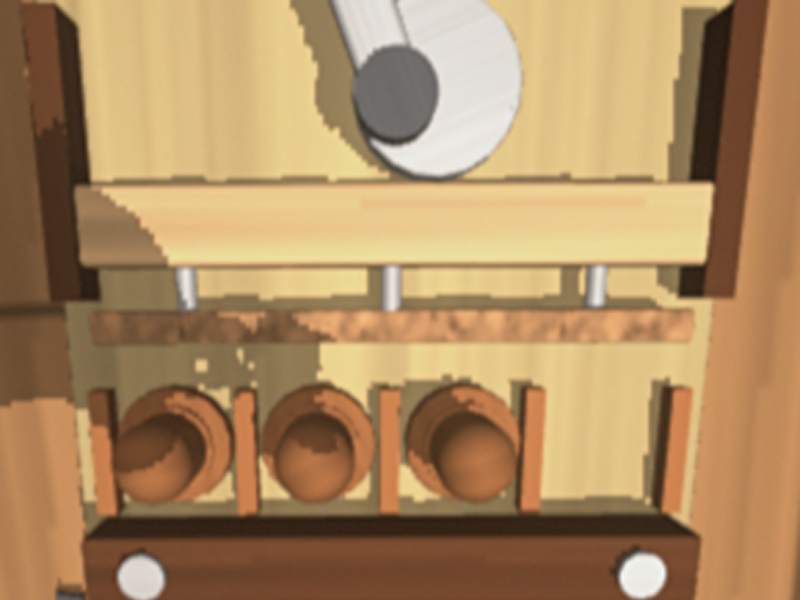

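The crop confirms three finials, in bays at x=-90, -30 and 30, with the bay at x=90 empty. The jig yaw is about -0.044. The grip is the choice at world (0.484, 0.326), next to the mallet handle.

```bash
cat >> h.py <<'E'
JO=np.array([.518,.117]); JY=-.0436; JR=np.array([[np.cos(JY),-np.sin(JY)],[np.sin(JY),np.cos(JY)]])
def jig(p): return JR.T@(np.asarray(p)[:2]-JO)
def wj(q): return JO+JR@np.asarray(q)
E
python3 - <<'E'
from h import *
C=cam("wrist")
k=lambda u,v:(150+u/2.7586,v/2.76)
for d,f in [((155,460),(175,443)),((314,460),(319,437)),((477,458),(463,438))]:
    print(jig(px2w(C,k(*d),.088)).round(4),jig(px2w(C,k(*f),.036)).round(4))
print("divmid",jig(px2w(C,k(389,388),.034)),"fence",jig(px2w(C,k(390,540),.06)),"piv",jig(px2w(C,k(397,93),.085)))
print("tray corners",[jig(px2w(C,p,.025)).round(3) for p in [(322,254),(444,264),(313,364)]])
print(plan((.484,.326,.33),np.pi/2-.0436))
E
```

```text
[-0.0862 -0.0199] [-0.0886 -0.0217]
[-0.029  -0.0202] [-0.029  -0.0195]
[ 0.0296 -0.0197] [ 0.0305 -0.0202]
divmid [-1.54824708e-04 -2.19497976e-05] fence [-0.00029332 -0.05724723] piv [-0.00031016  0.09826929]
tray corners [array([ 0.041, -0.144]), array([ 0.2  , -0.159]), array([ 0.034, -0.317])]
(array([249.6, -28.9, 119.6]), array([-0.0004,  0.0003, -0.0046]))
```

Call:
step_arm:
  series:
    - [248, -30, 120, 0, 0, 0, 85]
    - [248, -30, 120, 0, 0, 0, 85]
    - [248, -30, 120, 0, 0, 0, 85]
    - [248, -30, 120, 0, 0, 0, 85]
    - [248, -30, 120, 0, 0, 0, 85]
    - [248, -30, 120, 0, 0, 0, 85]
    - [248, -30, 120, 0, 0, 0, 85]

```text
clock: 3.25
tcp_pos: [0.4822, 0.3272, 0.3281]
tool_rot: [0.723, 0.691, -0.001, -0.0]
force: [-0.3, -1.2, 0.5]
opening: 0.085
grasp_force: 0.0
```

Run:
```python
from h import *
o=get_obs();C=cam("wrist");save("wrist","w2.png");print(o["tcp_pos"],heading(),jig(o["tcp_pos"]))
for d in find_in("wrist","lever_grip"): print(d,px2w(C,d["location"],.12).round(3))
```

```text
[0.48223456 0.32718137 0.32807844] 1.525290789458443 [-0.04489245  0.20842275]
{'location': [318.8, 293.7], 'confidence': 0.87} [0.505 0.298 0.12 ]
{'location': [178.1, 53.9], 'confidence': 0.35} [0.438 0.432 0.12 ]
```

View pics/w2.png

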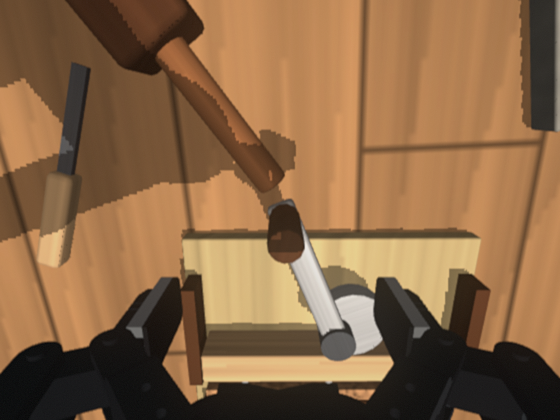

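w2 shows the grip top at (286,247), between the finger columns and clear of the mallet handle, which ends at (270,185).

Run:
```python
from h import *
C=cam("wrist"); g=px2w(C,(286,248),.125); b=px2w(C,(285,210),.075); print(jig(g),jig(b),jig(px2w(C,(338,345),.085)),jig(get_obs()["tcp_pos"]))
g=(g+b)/2; print(plan((g[0],g[1],.26),np.pi/2-.0436))
```

```text
[-0.03979526  0.20933597] [-0.03933655  0.21637248] [0.00158214 0.11095013] [-0.04425374  0.20633743]
(array([ 6.6,  4.7, 69.6]), array([-0.0007,  0.0007, -0.0028]))
```

Call:
step_arm:
  series:
    - [3, 4, 35, 0, 0, -0.003, 85]
    - [3, 4, 68, 0, 0, -0.003, 85]
    - [3, 4, 68, 0, 0, -0.003, 10]
    - [3, 4, 68, 0, 0, -0.003, 10]
    - [3, 4, 68, 0, 0, -0.003, 10]
    - [3, 4, 68, 0, 0, -0.003, 10]
    - [3, 4, 68, 0, 0, -0.003, 10]
    - [3, 4, 68, 0, 0, -0.003, 10]
  force: 30

```text
clock: 4.15
tcp_pos: [0.4872, 0.3289, 0.2635]
tool_rot: [0.722, 0.692, 0.001, 0.0]
force: [-0.6, -3.0, 10.6]
opening: 0.0211
grasp_force: 29.4
```

Run:
```python
from h import *
o=get_obs();print(o["tcp_pos"],jig(o["tcp_pos"]),o["opening"],o["grasp_force"],heading(),o["clock"])
g=jig(o["tcp_pos"])*1000; a=np.array([0,101.]); t0=np.arctan2(g[1]-a[1],-(g[0]-a[0])); print(t0, np.linalg.norm(g-a))
for t in np.linspace(t0,-.03,13)[1:]:
    p=a+115*np.array([-np.cos(t),np.sin(t)]); s=p-g; print(round(t,2),s[1].round(),s[0].round())
```

```text
[0.48718783 0.32890801 0.26347592] [-0.04001915  0.21036364] 0.02106814653457712 29.402841925621033 1.527847818075986 4.15
1.2200033567707715 116.45573308369708
1.12 -6.0 -11.0
1.01 -12.0 -21.0
0.91 -19.0 -31.0
0.8 -27.0 -40.0
0.7 -35.0 -48.0
0.6 -45.0 -55.0
0.49 -55.0 -61.0
0.39 -66.0 -66.0
0.28 -77.0 -70.0
0.18 -89.0 -73.0
0.07 -101.0 -75.0
-0.03 -113.0 -75.0
```

Call:
step_arm:
  series:
    - [-6, -11, 0, 0, 0, 0, 10]
    - [-12, -21, 0, 0, 0, 0, 10]
    - [-19, -31, 0, 0, 0, 0, 10]
    - [-27, -40, 0, 0, 0, 0, 10]
    - [-35, -48, 0, 0, 0, 0, 10]
    - [-45, -55, 0, 0, 0, 0, 10]
    - [-55, -61, 0, 0, 0, 0, 10]
    - [-66, -66, 0, 0, 0, 0, 10]

```text
clock: 4.95
tcp_pos: [0.4192, 0.2663, 0.2634]
tool_rot: [0.722, 0.692, 0.003, 0.001]
force: [6.5, 5.8, 0.8]
opening: 0.0209
grasp_force: 30.5
```

Call:
step_arm:
  series:
    - [-11, -4, 0, 0, 0, 0, 10]
    - [-23, -7, 0, 0, 0, 0, 10]
    - [-35, -9, 0, 0, 0, 0, 10]
    - [-46, -9, 0, 0, 0, 0, 10]
    - [-48, -9, 0, 0, 0, 0, 10]
    - [-48, -9, 0, 0, 0, 0, 10]
    - [-48, -9, 0, 0, 0, 0, 10]

```text
clock: 5.65
tcp_pos: [0.409, 0.2195, 0.2635]
tool_rot: [0.722, 0.692, 0.003, 0.001]
force: [7.6, 11.7, 2.1]
opening: 0.0211
grasp_force: 30.9
```

Run:
```python
from h import *
o=get_obs();print(o["tcp_pos"],jig(o["tcp_pos"]),o["opening"],o["force"],heading())
```

```text
[0.40899468 0.21945392 0.26347176] [-0.11336731  0.09760543] 0.021135081303448263 [ 7.60139061 11.71482612  2.07344502] 1.527594068572855
```

Call:
step_arm:
  series:
    - [1, 0, 0, 0, 0, 0, 46]
    - [1, 0, 0, 0, 0, 0, 46]
    - [1, 0, 0, 0, 0, 0, 46]
    - [0, 0, -45, 0, 0, 0, 46]
    - [0, 0, -70, 0, 0, 0, 46]
    - [-48, 12, -70, 0, 0, 0, 46]
    - [-96, 24, -70, 0, 0, 0, 46]
    - [-118, 25, -70, 0, 0, 0, 46]

```text
clock: 6.45
tcp_pos: [0.4272, 0.0967, 0.3322]
tool_rot: [0.722, 0.692, 0.0, 0.0]
force: [-0.1, 0.2, -0.1]
opening: 0.0457
grasp_force: 0.0
```

Run:
```python
from h import *
C=cam("wrist");o=get_obs();print(o["tcp_pos"],jig(o["tcp_pos"]),o["opening"],heading())
save("wrist","w3.png")
for d in find_in("wrist","finial0"): print(d,jig(px2w(C,d["location"],.07)).round(3))
w=wj([-.087,-.020]); print(plan((*w,.223),np.pi/2-.0436))
```

```text
[0.42718368 0.09672369 0.33224063] [-0.08984625 -0.02421538] 0.04573799344143617 1.5273762355510028
{'location': [281.2, 199.7], 'confidence': 0.69} [-0.087 -0.009]
{'location': [360.2, 202.4], 'confidence': 0.66} [-0.03  -0.011]
{'location': [435.1, 201.9], 'confidence': 0.56} [ 0.023 -0.01 ]
(array([  4.2,   3.5, 108.9]), array([-0.0005,  0.0004, -0.0022]))
```

View pics/w3.png

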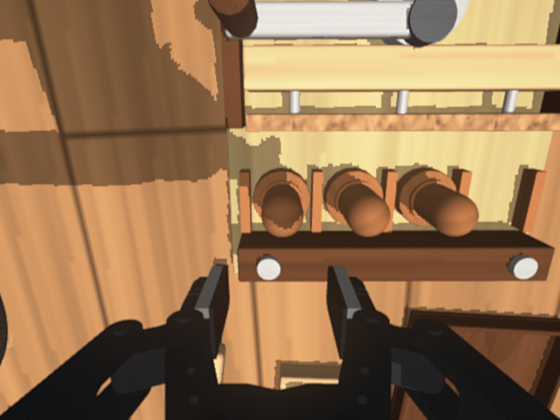

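w3 shows the lever fully open along -x, with the finial dome tops at (283,212), (367,214) and (455,214).

Run:
```python
from h import *
C=cam("wrist")
for p,z in [((283,214),.088),((281,196),.036),((367,214),.088),((355,196),.036),((455,214),.088),((429,196),.036),((317,170),.034),((268,268),.064),((525,267),.064),((400,232),.06),((400,130),.05)]: print(p,z,(jig(px2w(C,p,z))*1000).round(1))
```

```text
(283, 214) 0.088 [-87.  -13.6]
(281, 196) 0.036 [-87.8 -14.8]
(367, 214) 0.088 [-30.9 -13.7]
(355, 196) 0.036 [-27.4 -14.9]
(455, 214) 0.088 [ 28.  -13.8]
(429, 196) 0.036 [ 33.1 -15.1]
(317, 170) 0.034 [-58.9   6.2]
(268, 268) 0.064 [-98.3 -65.7]
(525, 267) 0.064 [103.2 -65.3]
(400, 232) 0.06 [  3.5 -37.3]
(400, 130) 0.05 [-1.4 38.3]
```

Call:
step_arm:
  series:
    - [0, 0, 0, 0, 0, 0, 46]

```text
clock: 6.65
tcp_pos: [0.4268, 0.0987, 0.3319]
tool_rot: [0.723, 0.691, -0.0, -0.0]
force: [-0.8, 0.4, -0.1]
opening: 0.0463
grasp_force: 0.0
```

Run:
```python
from h import *
C=cam("wrist");print(get_obs()["tcp_pos"])
a=cv2.imread("pics/w3.png");b=save("wrist","w4.png")[...,::-1]
g=lambda i:cv2.cvtColor(np.ascontiguousarray(i[0:260,230:]),cv2.COLOR_BGR2GRAY).astype(np.float32)
print(cv2.phaseCorrelate(g(a),g(b)))
```

```text
[0.426783   0.09874765 0.33191711]
((0.9501387983946756, 2.8719736858635088), 0.7376177808973524)
```

```bash
sed -i 's/JO=np.array(\[.518,.117\])/JO=np.array([.519,.1205])/' h.py
python3 - <<'E'
from h import *
C=cam("wrist"); print((jig(get_obs()["tcp_pos"])*1000).round(1))
for p,z in [((284,217),.088),((282,199),.036),((368,217),.088),((456,217),.088),((318,173),.034),((269,271),.064),((526,270),.064),((401,235),.06),((401,133),.05)]: print(p,z,(jig(px2w(C,p,z))*1000).round(1))
w=wj([-.088,-.0195]); print(plan((*w,.223),np.pi/2-.0436))
E
```

```text
[-91.2 -25.2]
(284, 217) 0.088 [-87.  -16.6]
(282, 199) 0.036 [-87.7 -18.2]
(368, 217) 0.088 [-30.7 -16.6]
(456, 217) 0.088 [ 28.3 -16.6]
(318, 173) 0.034 [-58.8   2.9]
(269, 271) 0.064 [-98.1 -69.2]
(526, 270) 0.064 [104.  -68.3]
(401, 235) 0.06 [  3.9 -40.4]
(401, 133) 0.05 [-1.2 35.5]
(array([  5.7,   3.2, 108.9]), array([-0.0001, -0.0001, -0.    ]))
```

Call:
step_arm:
  series:
    - [6, 3, 40, 0, 0, 0, 46]
    - [6, 3, 80, 0, 0, 0, 46]
    - [6, 3, 109, 0, 0, 0, 46]
    - [6, 3, 109, 0, 0, 0, 20]
    - [6, 3, 109, 0, 0, 0, 20]
    - [6, 3, 109, 0, 0, 0, 20]
    - [6, 3, 109, 0, 0, 0, 20]
  force: 30

```text
clock: 7.4
tcp_pos: [0.4306, 0.1053, 0.2242]
tool_rot: [0.722, 0.692, 0.001, 0.001]
force: [0.7, 0.6, -1.2]
opening: 0.0296
grasp_force: 30.8
```

Run:
```python
from h import *
o=get_obs();print(o["tcp_pos"],jig(o["tcp_pos"]),o["opening"],o["grasp_force"],o["force"])
for y in (-.185,-.128,-.071): print(plan((.625+.1*(y+.128)*-1*-1,y,.211)))
```

```text
[0.43063884 0.1052925  0.22421904] [-0.08761435 -0.01904437] 0.02958438194702273 30.789237208664417 [ 0.73056657  0.55407555 -1.19389617]
(array([-282. ,  200.9,   13.5]), array([0., 0., 0.]))
(array([-224.8,  204.1,   13.6]), array([0., 0., 0.]))
(array([-167.6,  207.4,   13.6]), array([0., 0., 0.]))
```

Call:
step_arm:
  series:
    - [0, 0, -45, 0, 0, 0, 20]
    - [0, 0, -85, 0, 0, 0, 20]
    - [-40, 20, -90, 0, 0, 0, 20]
    - [-80, 50, -90, 0, 0, 0, 20]
    - [-120, 80, -90, 0, 0, 0, 20]
    - [-160, 110, -90, 0, 0, 0, 20]
    - [-200, 140, -80, 0, 0, 0, 20]
    - [-240, 170, -60, 0, 0, 0, 20]

```text
clock: 8.2
tcp_pos: [0.5886, -0.1407, 0.287]
tool_rot: [0.722, 0.692, 0.001, 0.002]
force: [0.0, 0.5, -0.4]
opening: 0.0292
grasp_force: 30.9
```

Run:
```python
from h import *
print(get_obs()["tcp_pos"],plan((.6195,-.183,.211),np.pi/2-.0436))
```

```text
[ 0.58863318 -0.14071278  0.28695047] (array([-40.8,  32.3,  76.1]), array([0.0045, 0.0011, 0.0001]))
```

Call:
step_arm:
  series:
    - [-41, 31, 30, 0, 0, 0, 20]
    - [-41, 31, 60, 0, 0, 0, 20]
    - [-41, 31, 72, 0, 0, 0, 20]
    - [-41, 31, 73, 0, 0, 0, 20]
    - [-41, 31, 73, 0, 0, 0, 20]

```text
clock: 8.7
tcp_pos: [0.6162, -0.1799, 0.213]
tool_rot: [0.722, 0.692, 0.0, 0.0]
force: [0.1, 0.1, -0.5]
opening: 0.0292
grasp_force: 30.8
```

Call:
step_arm:
  series:
    - [0, 0, 2, 0, 0, 0, 20]
    - [0, 0, 3, 0, 0, 0, 20]
    - [0, 0, 3, 0, 0, 0, 20]

```text
clock: 9.0
tcp_pos: [0.6165, -0.1803, 0.2095]
tool_rot: [0.722, 0.692, 0.0, 0.0]
force: [-0.4, 0.7, -1.4]
opening: 0.0289
grasp_force: 30.8
```

Call:
step_arm:
  series:
    - [0, 0, 1, 0, 0, 0, 46]
    - [0, 0, 1, 0, 0, 0, 46]
    - [0, 0, 1, 0, 0, 0, 46]
    - [0, 0, -45, 0, 0, 0, 46]
    - [0, 0, -90, 0, 0, 0, 46]

```text
clock: 9.5
tcp_pos: [0.6158, -0.1805, 0.2985]
tool_rot: [0.722, 0.692, -0.001, -0.001]
force: [1.0, -0.8, 0.4]
opening: 0.046
grasp_force: 0.0
```

Run:
```python
from h import *
C=cam("wrist");save("wrist","w5.png")
for d in find_in("wrist","finial0"): print(d,px2w(C,d["location"],.05).round(3))
w=wj([-.030,-.0185]); print(get_obs()["tcp_pos"],plan((*w,.222),np.pi/2-.0436))
```

```text
[ 0.61814884 -0.18130759  0.30443191] (array([ 279. , -142.7,   80.6]), array([0.008 , 0.0024, 0.0006]))
```

View pics/w5.png

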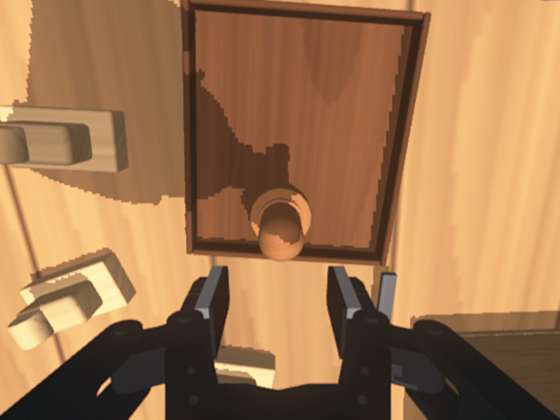

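w5 shows the first finial standing upright in the tray at (282,220), with free floor above it.

Call:
step_arm:
  series:
    - [40, -20, -10, 0, 0, 0, 46]
    - [80, -40, -10, 0, 0, 0, 46]
    - [120, -60, -10, 0, 0, 0, 46]
    - [160, -80, -10, 0, 0, 0, 46]
    - [200, -100, -10, 0, 0, 0, 46]
    - [240, -122, -10, 0, 0, 0, 46]
    - [279, -142, 0, 0, 0, 0, 46]
    - [279, -142, 0, 0, 0, 0, 46]

```text
clock: 10.4
tcp_pos: [0.4838, 0.1076, 0.2978]
tool_rot: [0.721, 0.693, -0.001, -0.001]
force: [0.2, -0.4, 0.2]
opening: 0.0461
grasp_force: 0.0
```

Run:
```python
from h import *
w=wj([-.030,-.0185]); print(get_obs()["tcp_pos"],plan((*w,.222),np.pi/2-.0436))
```

```text
[0.48375117 0.10757226 0.29779493] (array([-4.1,  4.8, 75.8]), array([-0.0026, -0.0001,  0.0041]))
```

Call:
step_arm:
  series:
    - [-3, 4, 35, 0, 0, 0.004, 46]
    - [-3, 4, 70, 0, 0, 0.004, 46]
    - [-3, 4, 76, 0, 0, 0.004, 46]
    - [-3, 4, 76, 0, 0, 0.004, 20]
    - [-3, 4, 76, 0, 0, 0.004, 20]
    - [-3, 4, 76, 0, 0, 0.004, 20]

```text
clock: 11.0
tcp_pos: [0.4909, 0.101, 0.2239]
tool_rot: [0.724, 0.69, 0.001, 0.001]
force: [-0.3, 0.2, -1.1]
opening: 0.0291
grasp_force: 30.5
```

Call:
step_arm:
  series:
    - [0, 0, 0, 0, 0, 0, 20]
    - [0, 0, -45, 0, 0, 0, 20]
    - [0, 0, -85, 0, 0, 0, 20]
    - [-40, 20, -90, 0, 0, 0, 20]
    - [-80, 50, -90, 0, 0, 0, 20]
    - [-120, 80, -80, 0, 0, 0, 20]
    - [-160, 110, -60, 0, 0, 0, 20]
    - [-200, 130, -50, 0, 0, 0, 20]

```text
clock: 11.8
tcp_pos: [0.6116, -0.1059, 0.2728]
tool_rot: [0.723, 0.69, 0.0, 0.001]
force: [1.5, 1.3, -0.0]
opening: 0.0292
grasp_force: 30.8
```

Run:
```python
from h import *
print(get_obs()["tcp_pos"],plan((.625,-.125,.2095),np.pi/2-.0436))
```

```text
[ 0.61162137 -0.10594878  0.27281442] (array([-18.4,  14.2,  63.3]), array([ 0.0013,  0.0001, -0.0031]))
```

Call:
step_arm:
  series:
    - [-17, 14, 30, 0, 0, 0, 20]
    - [-17, 14, 55, 0, 0, 0, 20]
    - [-17, 14, 61, 0, 0, 0, 20]
    - [-17, 14, 62, 0, 0, 0, 20]
    - [-17, 14, 62, 0, 0, 0, 20]

```text
clock: 12.3
tcp_pos: [0.6239, -0.1216, 0.2119]
tool_rot: [0.723, 0.691, 0.0, 0.0]
force: [0.5, 0.8, -0.4]
opening: 0.0296
grasp_force: 30.8
```

Call:
step_arm:
  series:
    - [0, 0, 0, 0, 0, 0, 46]
    - [0, 0, 0, 0, 0, 0, 46]
    - [0, 0, 0, 0, 0, 0, 46]
    - [0, 0, -45, 0, 0, 0, 46]
    - [0, 0, -90, 0, 0, 0, 46]

```text
clock: 12.8
tcp_pos: [0.6232, -0.1218, 0.301]
tool_rot: [0.723, 0.69, -0.001, -0.001]
force: [0.9, -0.9, 0.6]
opening: 0.0461
grasp_force: 0.0
```

Run:
```python
from h import *
w=wj([.030,-.0185]); print(get_obs()["tcp_pos"],plan((*w,.222),np.pi/2-.0436))
```

```text
[ 0.62316153 -0.12179912  0.30095222] (array([218.7, -85.1,  79.3]), array([-0.0027, -0.0005, -0.0033]))
```

Call:
step_arm:
  series:
    - [40, -15, -10, 0, 0, 0, 46]
    - [80, -30, -10, 0, 0, 0, 46]
    - [120, -45, -10, 0, 0, 0, 46]
    - [160, -60, -10, 0, 0, 0, 46]
    - [200, -76, -10, 0, 0, 0, 46]
    - [216, -84, 0, 0, 0, 0, 46]
    - [216, -84, 0, 0, 0, 0, 46]

```text
clock: 13.5
tcp_pos: [0.5485, 0.0998, 0.3003]
tool_rot: [0.722, 0.691, -0.0, -0.001]
force: [-0.1, -0.5, 0.5]
opening: 0.0461
grasp_force: 0.0
```

Run:
```python
from h import *
w=wj([.030,-.0185]); print(get_obs()["tcp_pos"],plan((*w,.222),np.pi/2-.0436))
```

```text
[0.54854444 0.09983557 0.30030871] (array([ 0.9, -0.3, 78.3]), array([-0.0014, -0.    , -0.0004]))
```

Call:
step_arm:
  series:
    - [1, 0, 35, 0, 0, 0, 46]
    - [1, 0, 70, 0, 0, 0, 46]
    - [1, 0, 78, 0, 0, 0, 46]
    - [1, 0, 78, 0, 0, 0, 20]
    - [1, 0, 78, 0, 0, 0, 20]
    - [1, 0, 78, 0, 0, 0, 20]
    - [1, 0, 78, 0, 0, 0, 20]

```text
clock: 14.2
tcp_pos: [0.5505, 0.0986, 0.224]
tool_rot: [0.724, 0.69, 0.001, 0.001]
force: [0.2, 0.6, -0.1]
opening: 0.0291
grasp_force: 30.6
```

Call:
step_arm:
  series:
    - [0, 0, -45, 0, 0, 0, 20]
    - [0, 0, -85, 0, 0, 0, 20]
    - [-40, 20, -90, 0, 0, 0, 20]
    - [-80, 40, -80, 0, 0, 0, 20]
    - [-120, 60, -60, 0, 0, 0, 20]
    - [-150, 70, -50, 0, 0, 0, 20]
    - [-160, 74, -50, 0, 0, 0, 20]

```text
clock: 14.9
tcp_pos: [0.6167, -0.0675, 0.2721]
tool_rot: [0.724, 0.689, -0.0, -0.0]
force: [0.6, 0.6, -0.9]
opening: 0.0292
grasp_force: 31.2
```

Run:
```python
from h import *
print(get_obs()["tcp_pos"],plan((.629,-.067,.2095),np.pi/2-.0436))
```

```text
[ 0.61670955 -0.06751627  0.27208459] (array([ 1.1, 12.3, 62.6]), array([-0.0005,  0.0003, -0.0057]))
```

Call:
step_arm:
  series:
    - [-11, 38, 20, 0, 0, -0.005, 20]
    - [-11, 38, 40, 0, 0, -0.005, 20]
    - [-11, 38, 55, 0, 0, -0.005, 20]
    - [-11, 38, 61, 0, 0, -0.005, 20]
    - [-11, 38, 62, 0, 0, -0.005, 20]
    - [-11, 38, 62, 0, 0, -0.005, 20]

```text
clock: 15.5
tcp_pos: [0.6537, -0.077, 0.2115]
tool_rot: [0.722, 0.692, 0.0, 0.0]
force: [-0.8, 0.0, -0.3]
opening: 0.0296
grasp_force: 31.2
```

Call:
step_arm:
  series:
    - [0, 0, 0, 0, 0, 0, 46]
    - [0, 0, 0, 0, 0, 0, 46]
    - [0, 0, 0, 0, 0, 0, 46]
    - [0, 0, -45, 0, 0, 0, 46]
    - [0, 0, -90, 0, 0, 0, 46]
    - [-50, -25, -130, 0, 0, 0, 46]
    - [-100, -50, -150, 0, 0, 0, 46]
    - [-120, -70, -150, 0, 0, 0, 46]

```text
clock: 16.3
tcp_pos: [0.5815, -0.1925, 0.3625]
tool_rot: [0.721, 0.693, 0.001, 0.002]
force: [-0.6, -2.2, -0.2]
opening: 0.0462
grasp_force: 0.0
```

Call:
step_arm:
  series:
    - [-30, -50, 0, 0, 0, 0, 60]
    - [-30, -70, 0, 0, 0, 0, 60]
    - [-30, -70, 0, 0, 0, 0, 60]
    - [-30, -70, 0, 0, 0, 0, 60]

```text
clock: 16.7
tcp_pos: [0.51, -0.2187, 0.3605]
tool_rot: [0.722, 0.692, 0.0, 0.001]
force: [0.7, -0.5, 0.1]
opening: 0.0601
grasp_force: 0.0
```

Run:
```python
from h import *
C=cam("wrist");save("wrist","w6.png"); print(get_obs()["tcp_pos"],heading())
r=[]
for q,z in [("blank0",.04),("finial0",.045),("tray",.01)]:
    for d in find_in("wrist",q): print(q,d,px2w(C,d["location"],z).round(3))
```

```text
[ 0.5106567  -0.2184385   0.36040126] 1.5285455622337127
blank0 {'location': [212.2, 224.0], 'confidence': 0.86} [ 0.449 -0.24   0.04 ]
blank0 {'location': [320.7, 306.7], 'confidence': 0.85} [ 0.548 -0.331  0.04 ]
blank0 {'location': [211.0, 81.1], 'confidence': 0.66} [ 0.461 -0.118  0.04 ]
finial0 {'location': [451.1, 21.5], 'confidence': 0.81} [ 0.647 -0.085  0.045]
finial0 {'location': [398.3, 153.9], 'confidence': 0.75} [ 0.614 -0.182  0.045]
finial0 {'location': [413.0, 76.5], 'confidence': 0.61} [ 0.621 -0.122  0.045]
tray {'location': [397.0, 110.4], 'confidence': 0.87} [ 0.622 -0.148  0.01 ]
tray {'location': [36.0, 264.3], 'confidence': 0.62} [ 0.253 -0.287  0.01 ]
```

View pics/w6.png

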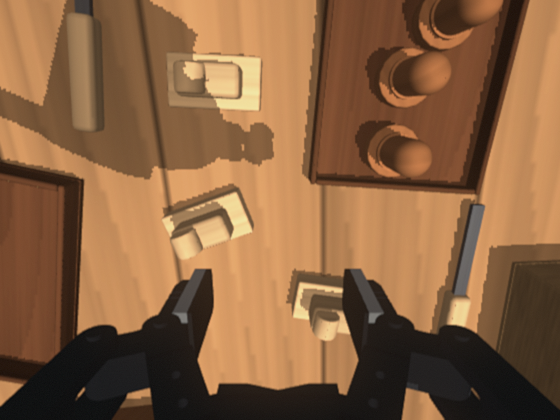

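w6 shows three finials upright in the tray at (450,20), (415,75) and (400,152). Blanks are at (214,82), (208,224) and (320,300), the last partly behind a finger.

```bash
cat >> h.py <<'E'
def rects(im,C,x0,x1,y0,y1,z=.022,dbg=None):
    """pale boxes seen in a window of the plane z, rectified to 1 mm/px: centre, long-axis angle, sides (mm)"""
    w=[[x0,y0],[x1,y0],[x1,y1],[x0,y1]]
    src=np.float32([w2px(C,[*p,z]) for p in w]); s=1000
    dst=np.float32([[(p[0]-x0)*s,(p[1]-y0)*s] for p in w])
    W=cv2.warpPerspective(im,cv2.getPerspectiveTransform(src,dst),(int((x1-x0)*s),int((y1-y0)*s)))
    hsv=cv2.cvtColor(W,cv2.COLOR_RGB2HSV)
    if dbg: cv2.imwrite(dbg,cv2.resize(W[...,::-1],None,fx=3,fy=3))
    return W,hsv
E
python3 - <<'E'
from h import *
C=cam("wrist"); im=cv2.imread("pics/w6.png")[...,::-1].copy()
for n,(x,y) in dict(A=(.456,-.115),B=(.446,-.237)).items():
    W,h=rects(im,C,x-.07,x+.07,y-.06,y+.06)
    # two-cluster split on hue/sat
    print(n,"centre hsv",h[60,70],h[60-18,70-30],h[60,20],"corner",h[5,5],h[115,135],h[5,135])
    cv2.imwrite(f"pics/r{n}.png",cv2.resize(W[...,::-1],None,fx=2.8,fy=2.8))
a=cv2.imread("pics/rA.png");b=cv2.imread("pics/rB.png")
cv2.imwrite("pics/rAB.png",np.hstack([a,b]))
E
```

```text
A centre hsv [ 15 115 187] [ 16 114 172] [ 14 134  78] corner [ 14 136 122] [ 14 136 204] [ 14 137 211]
B centre hsv [ 15 118 102] [ 15 115 166] [ 14 137 219] corner [ 14 135 209] [ 14 137 212] [ 14 136 218]Traceback (most recent call last):
  File "<stdin>", line 9, in <module>
    return _nx.concatenate(arrs, 1, dtype=dtype, casting=casting)
           ~~~~~~~~~~~~~~~^^^^^^^^^^^^^^^^^^^^^^^^^^^^^^^^^^^^^^^
ValueError: all the input array dimensions except for the concatenation axis must match exactly, but along dimension 0, the array at index 0 has size 333 and the array at index 1 has size 336
```

```bash
cat >> h.py <<'E'
def blank(im,C,x,y,hw=.07,z=.022):
    W,h=rects(im,C,x-hw,x+hw,y-hw,y+hw,z)
    m=((cv2.GaussianBlur(h[...,1],(3,3),0)<126)&(h[...,2]>50)).astype(np.uint8)*255
    m=cv2.morphologyEx(m,cv2.MORPH_OPEN,np.ones((5,5))); m=cv2.morphologyEx(m,cv2.MORPH_CLOSE,np.ones((7,7)))
    c=max(cv2.findContours(m,cv2.RETR_EXTERNAL,cv2.CHAIN_APPROX_NONE)[0],key=cv2.contourArea)
    (cx,cy),(a,b),t=cv2.minAreaRect(c)
    if a<b: t+=90; a,b=b,a
    t=(t+90)%180-90
    return x-hw+cx/1000,y-hw+cy/1000,np.radians(t),a,b,m,W
E
python3 - <<'E'
from h import *
C=cam("wrist"); im=cv2.imread("pics/w6.png")[...,::-1].copy(); L=[]
for n,(x,y) in dict(A=(.456,-.115),B=(.446,-.237),C=(.548,-.331)).items():
    *r,m,W=blank(im,C,x,y); print(n,np.round(r,3)); L.append(np.vstack([W[:138,:138,::-1],cv2.merge([m]*3)[:138,:138]]))
cv2.imwrite("pics/rAB.png",cv2.resize(np.hstack(L),None,fx=1.9,fy=1.9))
E
```

```text
A [ 0.461 -0.117 -0.091 80.215 44.181]
B [ 0.442 -0.246  0.308 84.637 51.631]
C [ 0.55  -0.343 -1.44  85.465 58.271]
```

View pics/rAB.png

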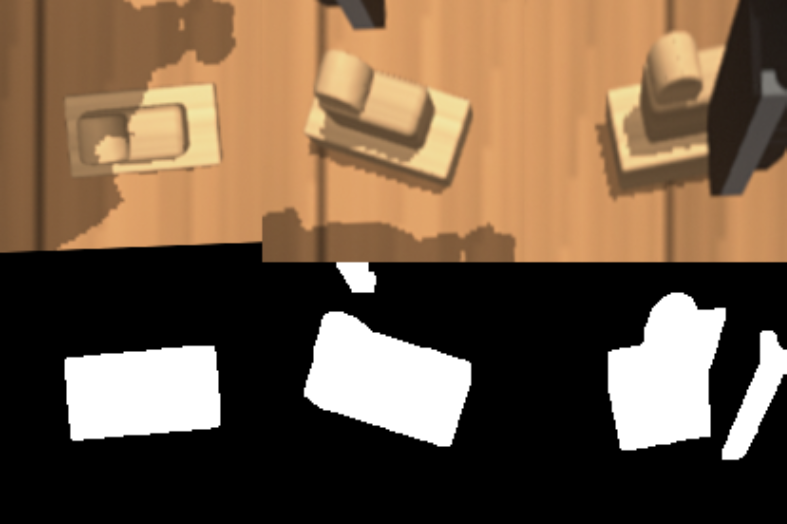

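The rectified crops show clean foot outlines. Blank A is at (0.461,-0.117) with its long axis at -0.091, and its 80x44 size fits. B is at about (0.443,-0.24) with its axis near 0.3.

Run:
```python
from h import *
print(plan((.461,-.117,.27),-.091))
```

```text
(array([ 98.9, -54.1,  89.9]), array([ 5.0000e-04, -2.0000e-04,  1.6207e+00]))
```

Call:
step_arm:
  series:
    - [20, -10, 10, 0, 0, 0.15, 44]
    - [50, -25, 20, 0, 0, 0.3, 44]
    - [80, -40, 40, 0, 0, 0.45, 44]
    - [99, -54, 60, 0, 0, 0.6, 44]
    - [99, -54, 90, 0, 0, 0.75, 44]
    - [99, -54, 90, 0, 0, 0.9, 44]
    - [99, -54, 90, 0, 0, 1.05, 44]
    - [99, -54, 90, 0, 0, 1.19, 44]

```text
clock: 17.7
tcp_pos: [0.461, -0.1167, 0.2694]
tool_rot: [0.986, 0.166, -0.0, -0.0]
force: [-0.3, 0.2, -0.6]
opening: 0.044
grasp_force: 0.0
```

Call:
step_arm:
  series:
    - [0, 0, 0, 0, 0, 0.15, 44]
    - [0, 0, 0, 0, 0, 0.3, 44]
    - [0, 0, 0, 0, 0, 0.43, 44]
    - [0, 0, 0, 0, 0, 0.43, 44]
    - [0, 0, 0, 0, 0, 0.43, 44]

```text
clock: 18.2
tcp_pos: [0.4607, -0.1169, 0.2698]
tool_rot: [0.999, -0.043, -0.0, -0.0]
force: [-1.0, -0.3, -0.6]
opening: 0.0439
grasp_force: 0.0
```

Run:
```python
from h import *
C=cam("wrist"); im=save("wrist","w7.png"); print(get_obs()["tcp_pos"],heading())
*r,m,W=blank(im,C,.461,-.117); print(np.round(r,3)); print(plan((.461,-.117,.199),-.091),plan((r[0],r[1],.199),r[2]))
```

```text
[ 0.46064686 -0.11695467  0.26982151] -0.08667921285130493
[ 0.458 -0.117 -0.092 88.658 43.886]
(array([ 0.4,  0. , 70.8]), array([-0.    ,  0.    ,  0.0043])) (array([-2.7,  0.4, 70.8]), array([-0.    ,  0.    ,  0.0057]))
```

Call:
step_arm:
  series:
    - [1, 0, 35, 0, 0, 0.005, 44]
    - [1, 0, 65, 0, 0, 0.005, 44]
    - [1, 0, 71, 0, 0, 0.005, 44]
    - [1, 0, 71, 0, 0, 0.005, 18]
    - [1, 0, 71, 0, 0, 0.005, 18]
    - [1, 0, 71, 0, 0, 0.005, 18]
    - [1, 0, 71, 0, 0, 0.005, 18]
  force: 40

```text
clock: 18.95
tcp_pos: [0.4617, -0.1173, 0.1999]
tool_rot: [0.999, -0.048, 0.001, 0.0]
force: [0.3, 0.0, -1.7]
opening: 0.0253
grasp_force: 41.5
```

Call:
step_arm:
  series:
    - [0, 0, -40, 0, 0, 0, 18]
    - [0, 0, -80, 0, 0, -0.1, 18]
    - [0, 0, -120, 0, 0, -0.25, 18]
    - [0, 0, -140, 0, 0, -0.4, 18]
    - [0, -20, -140, 0, 0, -0.55, 18]
    - [0, -60, -140, 0, 0, -0.7, 18]
    - [-5, -100, -140, 0, 0, -0.85, 18]
    - [-10, -140, -140, 0, 0, -1.0, 18]

```text
clock: 19.75
tcp_pos: [0.4646, 0.0243, 0.3397]
tool_rot: [0.898, 0.439, 0.001, 0.0]
force: [0.8, 0.8, -1.3]
opening: 0.0255
grasp_force: 41.6
```

Run:
```python
from h import *
o=get_obs();print(o["tcp_pos"],heading(),o["opening"])
w=wj([-.09,-.013]); print(plan((*w,.34),np.pi/2-.0436))
```

```text
[0.46456446 0.02432148 0.33971394] 0.9093522913159293 0.025507213389560586
(array([ 46.6, -82. ,  -0.3]), array([ 1.300e-03, -5.000e-04, -6.178e-01]))
```

Call:
step_arm:
  series:
    - [15, -25, 0, 0, 0, -0.14, 18]
    - [30, -50, 0, 0, 0, -0.28, 18]
    - [46, -82, 0, 0, 0, -0.42, 18]
    - [46, -82, 0, 0, 0, -0.56, 18]
    - [46, -82, 0, 0, 0, -0.618, 18]
    - [46, -82, 0, 0, 0, -0.618, 18]
    - [46, -82, 0, 0, 0, -0.618, 18]

```text
clock: 20.45
tcp_pos: [0.4288, 0.1099, 0.3393]
tool_rot: [0.725, 0.689, 0.0, 0.0]
force: [-0.2, -1.6, -1.7]
opening: 0.0252
grasp_force: 41.6
```

Run:
```python
from h import *
im=save("wrist","w8.png");o=get_obs();print(o["tcp_pos"],heading(),jig(o["tcp_pos"])*1000)
w=wj([-.09,-.013]); print(plan((*w,.34),np.pi/2-.0436))
```

```text
[0.4288579  0.1097717  0.33921463] 1.5195036299210984 [-89.58883183 -14.64705323]
(array([ 1.6, -0.4, -0.8]), array([ 0.0004, -0.0001, -0.0077]))
```

View pics/w8.png

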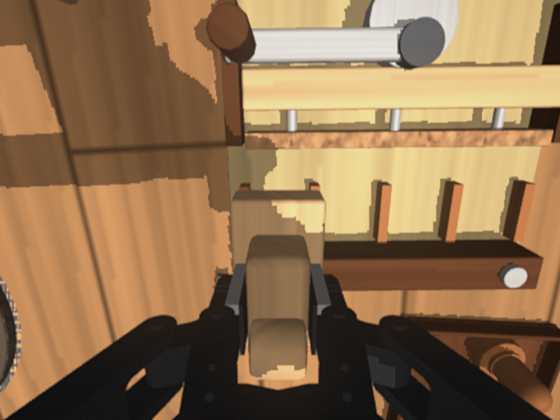

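w8 shows blank A held squarely above bay 1. The foot end edge is at row 191, the pad front at row 147, the fence face top edge at row about 257 and its foot at row about 241.

Run:
```python
from h import *
C=cam("wrist"); J=lambda u,v,z:(jig(px2w(C,(u,v),z))*1000).round(1)
im=cv2.imread("pics/w8.png"); g=im.astype(int).sum(2)
print("foot end",J(278,191,.139),"pad",J(400,147,.05),"fence top",J(430,257,.06),"fence bot",J(430,241,.018))
for u in (385,453,521): print("div",J(u,182,.034))
print("bolt",J(514,276,.064),"foot sides",J(233,192,.139),J(325,192,.139))
col=g[:,405:440].mean(1); print([(r,int(col[r])) for r in range(125,295,2)])
```

```text
foot end [-89.2  22.6] pad [ 4.  34.4] fence top [ 34.  -52.9] fence bot [ 52.7 -56.2]
div [0.3 3.8]
div [57.1  3.4]
div [113.9   3. ]
bolt [102.8 -68.5] foot sides [-112.6   22.3] [-64.7  21.9]
[(125, 357), (127, 354), (129, 206), (131, 341), (133, 476), (135, 466), (137, 466), (139, 462), (141, 461), (143, 466), (145, 451), (147, 519), (149, 591), (151, 587), (153, 587), (155, 587), (157, 587), (159, 587), (161, 587), (163, 587), (165, 587), (167, 587), (169, 587), (171, 587), (173, 587), (175, 587), (177, 587), (179, 586), (181, 587), (183, 587), (185, 586), (187, 586), (189, 582), (191, 581), (193, 581), (195, 575), (197, 566), (199, 567), (201, 566), (203, 566), (205, 559), (207, 559), (209, 559), (211, 558), (213, 557), (215, 557), (217, 556), (219, 555), (221, 545), (223, 531), (225, 530), (227, 528), (229, 527), (231, 491), (233, 342), (235, 333), (237, 343), (239, 300), (241, 125), (243, 111), (245, 109), (247, 110), (249, 111), (251, 110), (253, 107), (255, 108), (257, 121), (259, 202), (261, 243), (263, 245), (265, 244), (267, 237), (269, 230), (271, 222), (273, 219), (275, 219), (277, 220), (279, 222), (281, 227), (283, 230), (285, 232), (287, 226), (289, 246), (291, 403), (293, 408)]
```

Call:
step_arm:
  series:
    - [5.5, 0, 30, 0, 0, -0.008, 18]
    - [5.5, 0, 65, 0, 0, -0.008, 18]
    - [5.5, 0, 90, 0, 0, -0.008, 18]
    - [5.5, 0, 105, 0, 0, -0.008, 18]
    - [5.5, 0, 114, 0, 0, -0.008, 18]
    - [5.5, 0, 119, 0, 0, -0.008, 18]
    - [5.5, 0, 120, 0, 0, -0.008, 18]

```text
clock: 21.2
tcp_pos: [0.4293, 0.1154, 0.2189]
tool_rot: [0.722, 0.692, 0.0, -0.0]
force: [0.8, 0.3, -1.6]
opening: 0.0254
grasp_force: 41.6
```

Call:
step_arm:
  series:
    - [0, 0, 0.5, 0, 0, 0, 18]
    - [0, 0, 1, 0, 0, 0, 18]

```text
clock: 21.4
tcp_pos: [0.4294, 0.1155, 0.2185]
tool_rot: [0.722, 0.692, 0.0, 0.0]
force: [0.7, -0.6, -1.7]
opening: 0.0251
grasp_force: 41.6
```

Call:
step_arm:
  series:
    - [0, 0, 0.5, 0, 0, 0, 44]
    - [0, 0, 0.5, 0, 0, 0, 44]
    - [0, 0, 0.5, 0, 0, 0, 44]
    - [0, 0, -45, 0, 0, 0, 44]
    - [0, 0, -90, 0, 0, 0, 44]
    - [-45, 0, -110, 0, 0, 0.13, 44]
    - [-92, 0, -120, 0, 0, 0.26, 44]
    - [-140, 0, -130, 0, 0, 0.39, 44]

```text
clock: 22.2
tcp_pos: [0.4231, -0.0255, 0.3491]
tool_rot: [0.843, 0.538, 0.001, 0.001]
force: [1.3, -0.8, -0.4]
opening: 0.0443
grasp_force: 0.0
```

Run:
```python
from h import *
o=get_obs();print(o["tcp_pos"],heading(),o["opening"],plan((.443,-.238,.33),.308))
```

```text
[ 0.42311332 -0.02553834  0.34908382] 1.136224782888604 0.04428878445616748 (array([-184.4,  107.5,   19.2]), array([ 0.0014, -0.0012,  0.8282]))
```

Call:
step_arm:
  series:
    - [-40, 22, 5, 0, 0, 0.13, 44]
    - [-80, 45, 10, 0, 0, 0.27, 44]
    - [-120, 68, 15, 0, 0, 0.41, 44]
    - [-155, 90, 18, 0, 0, 0.55, 44]
    - [-182, 106, 18, 0, 0, 0.69, 44]
    - [-182, 106, 18, 0, 0, 0.82, 44]
    - [-182, 106, 18, 0, 0, 0.82, 44]
    - [-182, 106, 18, 0, 0, 0.82, 44]

```text
clock: 23.0
tcp_pos: [0.4434, -0.2337, 0.3299]
tool_rot: [0.987, 0.161, -0.0, -0.0]
force: [-0.2, 1.0, 0.1]
opening: 0.0439
grasp_force: 0.0
```

Run:
```python
from h import *
C=cam("wrist"); im=save("wrist","w9.png"); o=get_obs();print(o["tcp_pos"],heading())
*r,m,W=blank(im,C,.443,-.240); print(np.round(r,3)); print(plan((r[0],r[1],.2),r[2]))
*r,m2,W2=blank(im,C,.546,-.337); print(np.round(r,3))
for d in find_in("wrist","blank0"): print(d,px2w(C,d["location"],.04).round(3))
f=lambda W,m:np.vstack([W[:138,:138,::-1],cv2.merge([m]*3)[:138,:138]])
cv2.imwrite("pics/rBC.png",cv2.resize(np.hstack([f(W,m),f(W2,m2)]),None,fx=2.1,fy=2.1))
```

```text
[ 0.44350976 -0.2335171   0.32994448] 0.3242566127889326
[ 0.441 -0.246  0.308 82.905 44.051]
(array([ -6.8,  11.3, 129.9]), array([-0.0003,  0.0002,  0.0162]))
[ 0.561 -0.346 -0.197 81.192 64.718]
{'location': [290.9, 205.9], 'confidence': 0.96} [ 0.449 -0.243  0.04 ]
{'location': [457.3, 106.8], 'confidence': 0.76} [ 0.56  -0.334  0.04 ]
```

View pics/rBC.png

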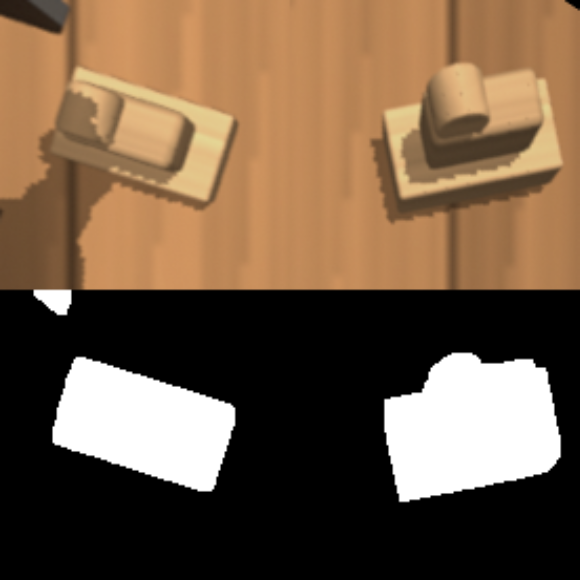

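The crop shows B with a clean outline, 83x44 at 0.308 rad. C stands undisturbed, with its axis near -0.19.

Call:
step_arm:
  series:
    - [-5, 11, 20, 0, 0, -0.016, 44]
    - [-5, 11, 60, 0, 0, -0.016, 44]
    - [-5, 11, 60, 0, 0, 0.016, 44]
    - [-5, 11, 60, 0, 0, 0.016, 44]

```text
clock: 23.5
tcp_pos: [0.4422, -0.2453, 0.2691]
tool_rot: [0.988, 0.152, -0.001, -0.001]
force: [0.2, -0.4, -0.3]
opening: 0.0441
grasp_force: 0.0
```

Run:
```python
from h import *
C=cam("wrist"); im=save("wrist","w10.png"); o=get_obs();print(o["tcp_pos"],heading())
*r,m,W=blank(im,C,.443,-.240); print(np.round(r,3)); print(plan((r[0],r[1],.2),r[2]))
```

```text
[ 0.44250825 -0.24558745  0.26987932] 0.30676211064774656
[ 0.438 -0.247  0.308 88.362 43.878]
(array([-4.3,  0.2, 69.9]), array([-0.0004,  0.0003, -0.0013]))
```

Call:
step_arm:
  series:
    - [-3, 0, 35, 0, 0, 0, 44]
    - [-3, 0, 65, 0, 0, 0, 44]
    - [-3, 0, 70, 0, 0, 0, 44]
    - [-3, 0, 70, 0, 0, 0, 18]
    - [-3, 0, 70, 0, 0, 0, 18]
    - [-3, 0, 70, 0, 0, 0, 18]
    - [-3, 0, 70, 0, 0, 0, 18]

```text
clock: 24.25
tcp_pos: [0.4399, -0.2472, 0.201]
tool_rot: [0.988, 0.151, 0.001, 0.001]
force: [-0.2, 0.4, -1.5]
opening: 0.0251
grasp_force: 39.6
```

Call:
step_arm:
  series:
    - [0, 0, -40, 0, 0, 0, 18]
    - [0, 0, -80, 0, 0, -0.1, 18]
    - [15, -36, -120, 0, 0, -0.22, 18]
    - [30, -72, -140, 0, 0, -0.36, 18]
    - [45, -110, -140, 0, 0, -0.5, 18]
    - [60, -145, -140, 0, 0, -0.64, 18]
    - [80, -180, -140, 0, 0, -0.78, 18]
    - [100, -215, -140, 0, 0, -0.92, 18]

```text
clock: 25.05
tcp_pos: [0.4705, -0.0104, 0.3407]
tool_rot: [0.817, 0.577, 0.0, 0.0]
force: [0.9, 0.1, -1.8]
opening: 0.0254
grasp_force: 40.2
```

Run:
```python
from h import *
o=get_obs();print(o["tcp_pos"],heading(),o["opening"])
w=wj([.03,-.009]); print(plan((*w,.34),np.pi/2-.0436))
```

```text
[ 0.47048643 -0.01036488  0.34073987] 1.2294946034262741 0.025365912655940598
(array([139.8,  33.2,   0.8]), array([ 1.300e-03, -1.000e-04, -2.977e-01]))
```

Call:
step_arm:
  series:
    - [40, 9, 1, 0, 0, -0.1, 18]
    - [80, 18, 1, 0, 0, -0.2, 18]
    - [120, 28, 1, 0, 0, -0.298, 18]
    - [139, 33, 1, 0, 0, -0.298, 18]
    - [139, 33, 1, 0, 0, -0.298, 18]
    - [139, 33, 1, 0, 0, -0.298, 18]

```text
clock: 25.65
tcp_pos: [0.5486, 0.1077, 0.3391]
tool_rot: [0.724, 0.69, -0.0, -0.0]
force: [-0.2, 0.4, -2.4]
opening: 0.0254
grasp_force: 40.3
```

Run:
```python
from h import *
C=cam("wrist");im=save("wrist","w11.png");o=get_obs();print(o["tcp_pos"],heading(),jig(o["tcp_pos"])*1000)
print(plan((.5,.1,.219),np.pi/2-.0436))
```

```text
[0.54833233 0.10719884 0.33906541] 1.5217895025214916 [ 29.88420447 -12.01003928]
(array([ -9.5, -47.9, 120.1]), array([-0.0005,  0.0002, -0.0054]))
```

View pics/w11.png

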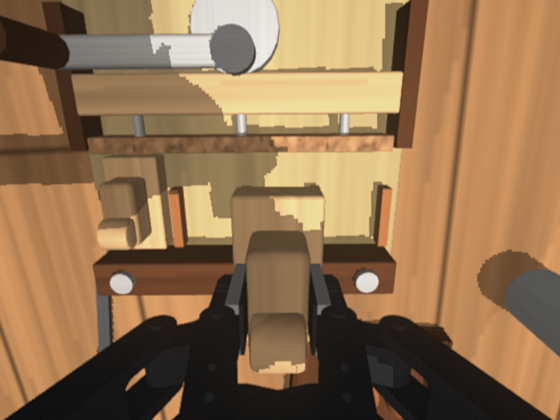

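w11 shows blank A seated in bay 1, its end at row 155 and clear of the pad. B is held centred over the x=30 bay, with its foot end at row 187.

Call:
step_arm:
  series:
    - [1, 1, 30, 0, 0, -0.005, 18]
    - [1, 1, 65, 0, 0, -0.005, 18]
    - [1, 1, 90, 0, 0, -0.005, 18]
    - [1, 1, 105, 0, 0, -0.005, 18]
    - [1, 1, 114, 0, 0, -0.005, 18]
    - [1, 1, 119, 0, 0, -0.005, 18]
    - [1, 1, 120, 0, 0, -0.005, 18]
    - [1, 1, 121, 0, 0, -0.005, 18]

```text
clock: 26.5
tcp_pos: [0.5502, 0.1083, 0.2187]
tool_rot: [0.723, 0.691, 0.0, 0.0]
force: [-6.7, -4.4, 26.6]
opening: 0.0252
grasp_force: 43.9
```

Call:
step_arm:
  series:
    - [0, 0, 0.5, 0, 0, 0, 18]
    - [0, 0, 0.5, 0, 0, 0, 42]
    - [0, 0, 0.5, 0, 0, 0, 42]
    - [0, 0, 0.5, 0, 0, 0, 42]
    - [0, 0, -45, 0, 0, 0, 42]
    - [0, 0, -90, 0, 0, 0, 42]
    - [-45, 0, -110, 0, 0, 0.14, 44]
    - [-92, 0, -120, 0, 0, 0.28, 44]

```text
clock: 27.3
tcp_pos: [0.5464, 0.0166, 0.3406]
tool_rot: [0.813, 0.583, 0.002, 0.001]
force: [1.0, 0.4, -0.1]
opening: 0.0439
grasp_force: 0.0
```

Run:
```python
from h import *
o=get_obs();print(o["tcp_pos"],heading(),o["opening"],plan((.556,-.340,.32),-.19))
```

```text
[0.54643054 0.01658897 0.34055282] 1.244494227239644 0.043900962554626694 (array([-334.7,  123.3,   20.6]), array([ 0.0023, -0.0038,  1.4345]))
```

Call:
step_arm:
  series:
    - [-45, 16, 5, 0, 0, 0.14, 44]
    - [-90, 32, 10, 0, 0, 0.28, 44]
    - [-135, 48, 15, 0, 0, 0.42, 44]
    - [-180, 65, 20, 0, 0, 0.56, 44]
    - [-225, 82, 20, 0, 0, 0.7, 44]
    - [-270, 98, 20, 0, 0, 0.84, 44]
    - [-310, 112, 20, 0, 0, 0.98, 44]
    - [-333, 122, 20, 0, 0, 1.12, 44]

```text
clock: 28.1
tcp_pos: [0.5551, -0.3412, 0.318]
tool_rot: [0.998, 0.06, 0.0, 0.0]
force: [0.5, 0.6, -0.6]
opening: 0.044
grasp_force: 0.0
```

Call:
step_arm:
  series:
    - [0, 0, 0, 0, 0, 0.14, 44]
    - [0, 0, 0, 0, 0, 0.31, 44]
    - [0, 0, 0, 0, 0, 0.31, 44]
    - [0, 0, 0, 0, 0, 0.31, 44]

```text
clock: 28.5
tcp_pos: [0.5556, -0.3378, 0.318]
tool_rot: [0.996, -0.09, 0.0, 0.0]
force: [-1.7, -0.3, -0.1]
opening: 0.0437
grasp_force: 0.0
```

Run:
```python
from h import *
C=cam("wrist"); im=save("wrist","w12.png"); o=get_obs();print(o["tcp_pos"],heading())
*r,m,W=blank(im,C,.556,-.340); print(np.round(r,3)); print(plan((r[0],r[1],.27),r[2]))
for d in find_in("wrist","blank0"): print(d,px2w(C,d["location"],.04).round(3))
```

```text
[ 0.55560214 -0.33770538  0.31797826] -0.1788909328499326
[ 0.564 -0.342 -0.203 81.381 44.277]
(array([ 8.9,  2.7, 48. ]), array([-0.    , -0.    ,  0.0242]))
{'location': [280.9, 195.4], 'confidence': 0.75} [ 0.569 -0.343  0.04 ]
```

Call:
step_arm:
  series:
    - [9, 3, 25, 0, 0, 0.024, 44]
    - [9, 3, 60, 0, 0, 0.024, 44]
    - [9, 3, 90, 0, 0, 0.024, 44]
    - [9, 3, 110, 0, 0, 0.024, 44]
    - [9, 3, 118, 0, 0, 0.024, 44]
    - [9, 3, 118, 0, 0, 0.024, 18]
    - [9, 3, 118, 0, 0, 0.024, 18]
    - [9, 3, 118, 0, 0, 0.024, 18]

```text
clock: 29.4
tcp_pos: [0.5643, -0.3427, 0.2012]
tool_rot: [0.995, -0.103, 0.001, 0.0]
force: [-0.3, -0.4, -1.5]
opening: 0.0253
grasp_force: 42.4
```

Call:
step_arm:
  series:
    - [0, 0, 0, 0, 0, 0, 18]
    - [0, 0, -40, 0, 0, 0, 18]
    - [0, 0, -80, 0, 0, -0.1, 18]
    - [-7, -36, -120, 0, 0, -0.23, 18]
    - [-15, -72, -140, 0, 0, -0.37, 18]
    - [-22, -110, -140, 0, 0, -0.51, 18]
    - [-30, -150, -140, 0, 0, -0.65, 18]
    - [-38, -190, -140, 0, 0, -0.79, 18]

```text
clock: 30.2
tcp_pos: [0.5655, -0.1473, 0.341]
tool_rot: [0.957, 0.29, 0.001, 0.0]
force: [1.2, 1.0, -2.4]
opening: 0.0254
grasp_force: 42.4
```

Run:
```python
from h import *
o=get_obs();print(o["tcp_pos"],heading(),o["opening"])
w=wj([.09,-.010]); print(plan((*w,.34),np.pi/2-.0436))
```

```text
[ 0.56552357 -0.14732144  0.34098807] 0.5883479675574665 0.025397309165278322
(array([ 176.6, -187.4,    0.9]), array([ 1.700e-03, -4.000e-04, -9.388e-01]))
```

Call:
step_arm:
  series:
    - [28, -30, 1, 0, 0, -0.14, 18]
    - [58, -60, 1, 0, 0, -0.28, 18]
    - [88, -92, 1, 0, 0, -0.42, 18]
    - [118, -125, 1, 0, 0, -0.56, 18]
    - [148, -157, 1, 0, 0, -0.7, 18]
    - [176, -187, 1, 0, 0, -0.84, 18]
    - [176, -187, 1, 0, 0, -0.939, 18]
    - [176, -187, 1, 0, 0, -0.939, 18]

```text
clock: 31.0
tcp_pos: [0.6097, 0.1055, 0.3394]
tool_rot: [0.723, 0.691, 0.0, 0.0]
force: [0.3, -0.4, -2.0]
opening: 0.0252
grasp_force: 42.4
```

Call:
step_arm:
  series:
    - [0, 0, 0, 0, 0, 0, 18]
    - [0, 0, 0, 0, 0, 0, 18]

```text
clock: 31.2
tcp_pos: [0.6097, 0.1034, 0.3392]
tool_rot: [0.725, 0.688, 0.0, 0.0]
force: [-0.3, 0.0, -1.3]
opening: 0.025
grasp_force: 42.4
```

Run:
```python
from h import *
C=cam("wrist");im=save("wrist","w13.png");o=get_obs();print(o["tcp_pos"],heading(),jig(o["tcp_pos"])*1000)
w=wj([.09,-.010]); print(plan((*w,.22),np.pi/2-.0436))
```

```text
[0.60973786 0.10330585 0.33913624] 1.518555680463654 [ 91.40105903 -13.22289538]
(array([  3.2,  -1.4, 119.1]), array([ 0.0001,  0.0001, -0.0086]))
```

View pics/w13.png

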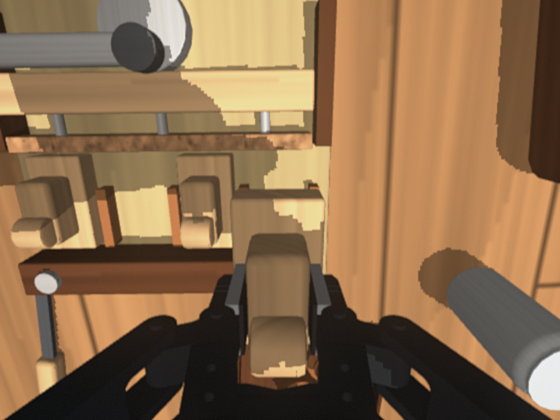

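w13 shows A and B seated, their ends at about row 154, clear of the pad at row 150. C is held over the x=90 bay, centred between the dividers at columns 244 and 314.

Call:
step_arm:
  series:
    - [3.5, 0, 30, 0, 0, -0.008, 18]
    - [3.5, 0, 65, 0, 0, -0.008, 18]
    - [3.5, 0, 90, 0, 0, -0.008, 18]
    - [3.5, 0, 105, 0, 0, -0.008, 18]
    - [3.5, 0, 114, 0, 0, -0.008, 18]
    - [3.5, 0, 118, 0, 0, -0.008, 18]
    - [3.5, 0, 119, 0, 0, -0.008, 18]
    - [3.5, 0, 120, 0, 0, -0.008, 18]

```text
clock: 32.05
tcp_pos: [0.6104, 0.1078, 0.2198]
tool_rot: [0.722, 0.692, 0.001, 0.0]
force: [0.1, 0.6, -2.0]
opening: 0.0252
grasp_force: 42.5
```

Call:
step_arm:
  series:
    - [0, 0, 0.7, 0, 0, 0, 18]
    - [0, 0, 0.7, 0, 0, 0, 42]
    - [0, 0, 0.7, 0, 0, 0, 42]
    - [0, 0, 0.7, 0, 0, 0, 42]
    - [0, 0, -45, 0, 0, 0, 42]
    - [0, 0, -90, 0, 0, 0, 42]
    - [0, -40, -130, 0, 0, 0, 60]
    - [0, -90, -170, 0, 0, 0, 60]

```text
clock: 32.85
tcp_pos: [0.5357, 0.1107, 0.3777]
tool_rot: [0.722, 0.692, 0.001, 0.001]
force: [0.2, 0.2, 0.1]
opening: 0.0598
grasp_force: 0.0
```

Call:
step_arm:
  series:
    - [0, 0, -20, 0, 0, 0, 60]
    - [0, 0, -20, 0, 0, 0, 60]
    - [0, 0, -20, 0, 0, 0, 60]

```text
clock: 33.15
tcp_pos: [0.5361, 0.1108, 0.3964]
tool_rot: [0.721, 0.692, 0.001, 0.0]
force: [-0.6, -0.3, -0.3]
opening: 0.06
grasp_force: 0.0
```

Run:
```python
from h import *
C=cam("wrist");im=save("wrist","w14.png");o=get_obs();print(o["tcp_pos"],heading(),jig(o["tcp_pos"])*1000)
for d in find_in("wrist","blank0"): print(d,jig(px2w(C,d["location"],.05)).round(3))
C=cam("top");save("top","top1.png")
for q,z in [("finial0",.045),("tray",.01),("lever_grip",.105),("blank0",.05),("mallet",.03),("gouge0",.01)]:
    for d in find_in("top",q): p=px2w(C,d["location"],z); print(q,d,p.round(3),jig(p).round(3))
# saturation/value profile along each blank's centreline in the wrist picture
C=cam("wrist")
for x in (-.107,.013,.073):
    pr=[]
    for y in np.arange(-.066,.046,.003):
        u,v=w2px(C,[*wj([x,y]),.04]); pr.append(int(im[int(round(v)),int(round(u))].astype(int).sum()))
    print(x,pr)
```

```text
[0.53605613 0.1107405  0.39556605] 1.5297120873637278 [17.46529605 -9.00681432]
{'location': [290.7, 189.5], 'confidence': 0.76} [ 0.031 -0.006]
{'location': [350.7, 188.4], 'confidence': 0.75} [ 0.089 -0.005]
{'location': [169.5, 190.1], 'confidence': 0.74} [-0.086 -0.007]
finial0 {'location': [351.7, 149.8], 'confidence': 0.63} [ 0.608 -0.181  0.045] [ 0.102 -0.297]
finial0 {'location': [330.5, 146.2], 'confidence': 0.58} [ 0.621 -0.115  0.045] [ 0.112 -0.231]
finial0 {'location': [318.8, 141.0], 'confidence': 0.47} [ 0.639 -0.078  0.045] [ 0.128 -0.194]
tray {'location': [395.2, 287.3], 'confidence': 0.95} [ 0.178 -0.303  0.01 ] [-0.323 -0.438]
tray {'location': [341.2, 148.0], 'confidence': 0.89} [ 0.623 -0.152  0.01 ] [ 0.116 -0.268]
lever_grip {'location': [316.4, 141.1], 'confidence': 0.4} [ 0.623 -0.067  0.105] [ 0.112 -0.182]
blank0 {'location': [272.7, 157.2], 'confidence': 0.59} [0.589 0.068 0.05 ] [ 0.072 -0.05 ]
mallet {'location': [147.5, 221.7], 'confidence': 0.6} [0.397 0.463 0.03 ] [-0.137  0.337]
mallet {'location': [185.5, 252.8], 'confidence': 0.54} [0.298 0.344 0
[... 195 characters left out ...]
 [-0.166 -0.239]
gouge0 {'location': [186.0, 253.0], 'confidence': 0.52} [0.298 0.346 0.01 ] [-0.231  0.216]
-0.107 [240, 192, 117, 117, 117, 197, 546, 480, 552, 570, 574, 556, 527, 460, 389, 259, 529, 527, 530, 529, 529, 438, 319, 324, 310, 251, 348, 357, 355, 357, 358, 359, 271, 300, 265, 291, 295, 241]
0.013 [257, 206, 127, 119, 117, 141, 577, 579, 579, 582, 581, 589, 530, 362, 362, 362, 366, 364, 365, 367, 366, 369, 368, 362, 362, 366, 370, 370, 537, 592, 418, 426, 240, 321, 296, 311, 308, 252]
0.073 [248, 237, 121, 118, 117, 102, 583, 587, 585, 589, 589, 588, 527, 387, 354, 359, 363, 363, 360, 359, 361, 362, 364, 367, 360, 358, 364, 363, 398, 596, 596, 598, 468, 372, 410, 411, 466, 455]
```

Run:
```python
from h import *
C=cam("scene");save("scene","scene1.png")
for q,z in [("blank0",.04),("finial0",.05)]:
    for d in find_in("scene",q): print(q,d["confidence"],px2w(C,d["location"],z).round(3))
print(plan((.409,.2205,.34),np.pi/2-.0436))
```

```text
blank0 0.93 [0.61  0.111 0.04 ]
blank0 0.74 [0.429 0.107 0.04 ]
blank0 0.59 [0.559 0.121 0.04 ]
finial0 0.92 [ 0.622 -0.173  0.05 ]
finial0 0.72 [ 0.664 -0.057  0.05 ]
finial0 0.52 [ 0.62  -0.114  0.05 ]
finial0 0.48 [0.553 0.219 0.05 ]
finial0 0.45 [0.495 0.227 0.05 ]
(array([ 104.4, -131.4,   55.8]), array([-0.0002,  0.    ,  0.0026]))
```

Call:
step_arm:
  series:
    - [30, -40, 10, 0, 0, 0, 70]
    - [60, -80, 30, 0, 0, 0, 70]
    - [90, -115, 50, 0, 0, 0, 70]
    - [104, -131, 55, 0, 0, 0, 70]
    - [104, -131, 55, 0, 0, 0, 70]
    - [104, -131, 55, 0, 0, 0, 70]

```text
clock: 34.35
tcp_pos: [0.4093, 0.2204, 0.3411]
tool_rot: [0.721, 0.693, 0.0, 0.0]
force: [0.2, -0.4, 0.2]
opening: 0.0698
grasp_force: 0.0
```

Run:
```python
from h import *
C=cam("wrist");im=save("wrist","w15.png");o=get_obs();print(o["tcp_pos"],heading())
for d in find_in("wrist","lever_grip"): print(d,px2w(C,d["location"],.11).round(3))
print(w2px(C,[.409,.2205,.125]))
print(plan((.409,.2205,.2625),np.pi/2-.0436))
```

```text
[0.40988997 0.22010878 0.34126222] 1.5303606218348156
{'location': [394.3, 199.5], 'confidence': 0.61} [0.483 0.242 0.11 ]
[277.11302621 245.14271443]
(array([ 0.6, -1.3, 78.8]), array([ 0.0011, -0.0004,  0.0023]))
```

Call:
step_arm:
  series:
    - [1, -1, 40, 0, 0, 0, 70]
    - [1, -1, 79, 0, 0, 0, 70]
    - [1, -1, 79, 0, 0, 0, 10]
    - [1, -1, 79, 0, 0, 0, 10]
    - [1, -1, 79, 0, 0, 0, 10]
    - [1, -1, 79, 0, 0, 0, 10]
    - [1, -1, 79, 0, 0, 0, 10]
    - [1, -1, 79, 0, 0, 0, 10]
  force: 30

```text
clock: 35.25
tcp_pos: [0.4095, 0.2213, 0.2637]
tool_rot: [0.721, 0.692, 0.002, 0.001]
force: [3.7, -3.8, 7.4]
opening: 0.0211
grasp_force: 30.9
```

Run:
```python
from h import *
o=get_obs();g=jig(o["tcp_pos"])*1000;print(o["tcp_pos"],g,o["opening"],o["force"])
# axis: best from the two held poses (lever 1.22 start, 0 stop)
p0=np.array([.48718783,.32890801]);p1=np.array([.40899468,.21945392]);print(jig(p0)*1000,jig(p1)*1000)
a=np.array([g[0]+115,g[1]]); print("axis",a)
for t in np.arange(.1,1.3,.1):
    s=a+115*np.array([-np.cos(t),np.sin(t)])-g; print(round(t,1),s[1].round(1),s[0].round(1))
```

```text
[0.40946692 0.22129692 0.26369497] [-113.82234375   95.92699592] 0.02108162727412297 [ 3.69903281 -3.75677851  7.40058863]
[-40.86564859 206.82338252] [-114.21380283   94.06516865]
axis [ 1.17765625 95.92699592]
0.1 11.5 0.6
0.2 22.8 2.3
0.3 34.0 5.1
0.4 44.8 9.1
0.5 55.1 14.1
0.6 64.9 20.1
0.7 74.1 27.0
0.8 82.5 34.9
0.9 90.1 43.5
1.0 96.8 52.9
1.1 102.5 62.8
1.2 107.2 73.3
```

Call:
step_arm:
  series:
    - [11.5, 0.6, 0, 0, 0, 0, 10]
    - [22.8, 2.3, 0, 0, 0, 0, 10]
    - [34, 5.1, 0, 0, 0, 0, 10]
    - [44.8, 9.1, 0, 0, 0, 0, 10]
    - [55.1, 14.1, 0, 0, 0, 0, 10]
    - [64.9, 20.1, 0, 0, 0, 0, 10]
    - [74.1, 27, 0, 0, 0, 0, 10]
    - [82.5, 34.9, 0, 0, 0, 0, 10]

```text
clock: 36.05
tcp_pos: [0.4434, 0.3033, 0.2635]
tool_rot: [0.722, 0.692, -0.002, -0.002]
force: [-45.0, 30.3, 28.5]
opening: 0.0213
grasp_force: 35.2
```

Call:
step_arm:
  series:
    - [7.6, 8.6, 0, 0, 0, 0, 10]
    - [7.6, 8.6, 0, 0, 0, 0, 10]
    - [7.6, 8.6, 0, 0, 0, 0, 10]
    - [7.6, 8.6, 0, 0, 0, 0, 60]
    - [7.6, 8.6, 0, 0, 0, 0, 60]
    - [7.6, 8.6, 0, 0, 0, 0, 60]
    - [7.6, 8.6, -45, 0, 0, 0, 60]
    - [7.6, 8.6, -85, 0, 0, 0, 60]

```text
clock: 36.85
tcp_pos: [0.4555, 0.3089, 0.3478]
tool_rot: [0.722, 0.692, -0.001, -0.0]
force: [1.2, 0.5, 0.6]
opening: 0.0602
grasp_force: 0.0
```

Call:
step_arm:
  series:
    - [-48, 20, 0, 0, 0, 0, 60]
    - [-96, 40, 0, 0, 0, 0, 60]
    - [-140, 60, 0, 0, 0, 0, 60]
    - [-140, 60, 0, 0, 0, 0, 60]
    - [-140, 60, 0, 0, 0, 0, 60]

```text
clock: 37.35
tcp_pos: [0.5103, 0.1655, 0.3473]
tool_rot: [0.723, 0.691, 0.0, 0.0]
force: [-0.2, 0.2, 0.0]
opening: 0.06
grasp_force: 0.0
```

```bash
cat >> h.py <<'E'
def prof(im,C,x,z=.05,y0=-.07,y1=.09):
    ys=np.arange(y0,y1,.001); xs=np.arange(x-.008,x+.008,.001); g=im.astype(np.float32).sum(2)
    P=np.array([[w2px(C,[*wj([a,y]),z]) for a in xs] for y in ys],np.float32)
    return cv2.remap(g,P,None,cv2.INTER_LINEAR).mean(1).astype(int)
E
python3 - <<'E'
from h import *
C=cam("wrist");im=save("wrist","w16.png");o=get_obs();print(o["tcp_pos"],jig(o["tcp_pos"])*1000)
for x in (-.04,.045): print(x,"from y=10",prof(im,C,x)[80:].tolist())
# baseline, lever open: the w8 picture from its pose
T=np.eye(4);T[:3,:3]=R.from_quat([.725,.689,0,0]).as_matrix();T[:3,3]=[.4288,.1098,.3392]
C8=(C[0],T@np.array(camera_model("wrist")["T_tool_cam"])); i8=cv2.imread("pics/w8.png")[...,::-1]
for x in (-.04,.045): print(x,"w8",prof(i8,C8,x)[80:].tolist())
print(w2px(C8,[*wj([0,.033]),.05]))
E
```

```text
[0.50984668 0.16658519 0.3471955 ] [-11.15330226  45.64243099]
-0.04 from y=10 [568, 568, 568, 567, 568, 567, 567, 567, 567, 567, 567, 567, 567, 567, 568, 562, 530, 479, 451, 443, 437, 432, 430, 438, 448, 453, 454, 428, 334, 210, 169, 174, 176, 180, 180, 182, 227, 304, 339, 336, 328, 414, 557, 608, 606, 601, 597, 591, 552, 470, 399, 354, 341, 337, 337, 341, 344, 346, 347, 347, 350, 355, 359, 359, 355, 353, 354, 354, 336, 287, 224, 210, 217, 217, 239, 305, 339, 340, 339, 339]
0.045 from y=10 [390, 401, 421, 464, 519, 546, 559, 576, 585, 585, 584, 585, 585, 585, 588, 590, 571, 507, 455, 448, 450, 454, 460, 468, 474, 475, 478, 464, 374, 233, 181, 184, 187, 193, 194, 189, 217, 300, 342, 342, 345, 412, 537, 599, 609, 607, 605, 604, 603, 599, 594, 589, 586, 584, 582, 582, 582, 583, 582, 581, 577, 571, 564, 566, 575, 584, 591, 593, 567, 464, 298, 231, 236, 236, 244, 299, 342, 351, 349, 347]
-0.04 w8 [595, 595, 595, 595, 595, 595, 595, 595, 595, 595, 595, 594, 595, 595, 595, 595, 595, 595, 594, 595, 594, 595, 596, 593, 533, 465, 465, 463, 456, 452, 448, 454, 465, 470, 471, 446, 321, 218, 297, 367, 370, 366, 386, 508, 593, 596, 594, 594, 594, 594, 596, 588, 525, 536, 609, 624, 622, 619, 614, 610, 603, 597, 591, 586, 582, 579, 580, 584, 587, 588, 588, 589, 593, 598, 601, 598, 594, 592, 594, 579]
0.045 w8 [484, 543, 567, 567, 566, 567, 567, 567, 567, 566, 567, 567, 567, 567, 567, 567, 567, 567, 567, 567, 567, 567, 568, 566, 517, 442, 453, 460, 459, 462, 467, 476, 484, 485, 487, 485, 396, 226, 237, 327, 340, 338, 341, 438, 559, 570, 568, 567, 567, 567, 567, 570, 537, 498, 582, 616, 616, 613, 612, 610, 608, 604, 598, 593, 590, 587, 586, 586, 586, 586, 585, 583, 579, 572, 566, 570, 579, 587, 593, 591]
[394.82983888 148.98889909]
```

Call:
step_arm:
  series:
    - [48, -20, 0, 0, 0, 0, 70]
    - [96, -40, 0, 0, 0, 0, 70]
    - [141, -61, 5, 0, 0, 0, 70]
    - [141, -61, 5, 0, 0, 0, 70]
    - [141, -61, 5, 0, 0, 0, 70]

```text
clock: 37.9
tcp_pos: [0.453, 0.3126, 0.3418]
tool_rot: [0.72, 0.694, -0.0, -0.0]
force: [0.2, -0.7, -0.4]
opening: 0.0704
grasp_force: 0.0
```

Run:
```python
from h import *
C=cam("wrist");im=save("wrist","w17.png");o=get_obs();print(o["tcp_pos"],jig(o["tcp_pos"])*1000)
for d in find_in("wrist","lever_grip"): print(d,jig(px2w(C,d["location"],.11)).round(3))
w=wj([-.0725,.1875]);print(plan((*w,.2635),np.pi/2-.0436), w2px(C,[*w,.125]))
# dark-brown grip top: pixels near prediction
h=cv2.cvtColor(im,cv2.COLOR_RGB2HSV); u,v=w2px(C,[*w,.115]).astype(int); print(h[v-30:v+31:6,u-48:u+49:8,1]); print(h[v-30:v+31:6,u-48:u+49:8,2])
```

```text
[0.45370169 0.31142788 0.34190212] [-73.55807352 187.90033349]
{'location': [318.8, 260.2], 'confidence': 0.77} [-0.047  0.172]
(array([ 0.4,  0.5, 78.4]), array([-0.0001,  0.0002,  0.004 ])) [280.87936586 247.05506948]
[[138 136 136 135  55 137 137  89 136 136 135 135 136]
 [113 109 109 110 116 135 127 132  79 106 106 105 105]
 [107 105 107 106 140 130 127 121  18 107 102 101 100]
 [106 104 105 106 130 127 116 113  10  22 106 101 101]
 [106 103 105 106 130 138 133 126  15  10  88 101  99]
 [107 103 106 105 144 147 145 145  19  12  19 104 100]
 [107 104 105 107 146 143 146 142  17  17  11  18 106]
 [109 104 105 108 145 143 144 145  16  18  15  11  68]
 [118 104 106 107 105 146 146 105 107  19  17  15  18]
 [114 103 105 105 106 105 104 105 106  65  18  19  11]
 [120 104 107 105 106 106 105 105 104 105  15  18  18]]
[[135 137 139 130  83  54  52  63 118 131 134 121 148]
 [ 86  96  91  88  57  53  54  54  77  87  91  92  92]
 [209 224 219 211  51  55  54  55 181 145 228 230 229]
 [207 225 219 211  51  54  55  54 232 118 224 229 229]
 [205 225 219 212  55  72  73  67 225 228 116 230 229]
 [205 226 219 211  99 104 107 114 217 225 187 137 229]
 [202 226 219 213 101 105 108 113 215 221 230 128 223]
 [173 226 220 213  97 102 108 111 196 210 220 229 102]
 [117 226 219 213 224  96 105 204 208 201 211 222 193]
 [105 226 219 213 222 218 213 212 207 176 207 219 227]
 [ 87 225 220 212 222 218 211 212 208 222 185 211 217]]
```

Call:
step_arm:
  series:
    - [0, -1, 40, 0, 0, 0.004, 70]
    - [0, -1, 78, 0, 0, 0.004, 70]
    - [0, -1, 78, 0, 0, 0.004, 10]
    - [0, -1, 78, 0, 0, 0.004, 10]
    - [0, -1, 78, 0, 0, 0.004, 10]
    - [0, -1, 78, 0, 0, 0.004, 10]
    - [0, -1, 78, 0, 0, 0.004, 10]
    - [0, -1, 78, 0, 0, 0.004, 10]

```text
clock: 38.8
tcp_pos: [0.4539, 0.3106, 0.2657]
tool_rot: [0.723, 0.691, 0.001, 0.0]
force: [-4.3, -0.1, 11.4]
opening: 0.021
grasp_force: 30.4
```

Run:
```python
from h import *
o=get_obs();g=jig(o["tcp_pos"])*1000;print(g,o["opening"],o["force"])
a=np.array([-.5,98.3]);t=np.arctan2(g[1]-a[1],a[0]-g[0]);print(t,np.hypot(*(g-a)))
for k in (.06,.12,.18,.23): 
    s=(R.from_rotvec([0,0,-k]).as_matrix()[:2,:2]@(g-a)+a-g); print(k,s[1].round(1),s[0].round(1))
```

```text
[-73.34445644 187.1115238 ] 0.021003883833269107 [-4.32195471 -0.06272556 11.36932828]
0.8838507221430648 114.86427466253949
0.06 4.2 5.5
0.12 8.1 11.2
0.18 11.6 17.1
0.23 14.3 22.2
```

Call:
step_arm:
  series:
    - [4.2, 5.5, 0, 0, 0, 0, 10]
    - [8.1, 11.2, 0, 0, 0, 0, 10]
    - [11.6, 17.1, 0, 0, 0, 0, 10]
    - [14.3, 22.2, 0, 0, 0, 0, 10]
    - [14.3, 22.2, 0, 0, 0, 0, 10]
    - [14.3, 22.2, 0, 0, 0, 0, 10]

```text
clock: 39.4
tcp_pos: [0.4763, 0.3253, 0.2656]
tool_rot: [0.723, 0.691, 0.002, -0.001]
force: [-10.8, 19.4, 4.4]
opening: 0.0212
grasp_force: 30.2
```

Call:
step_arm:
  series:
    - [0, 0, 0, 0, 0, 0, 60]
    - [0, 0, 0, 0, 0, 0, 60]
    - [0, 0, 0, 0, 0, 0, 60]
    - [0, 0, -45, 0, 0, 0, 60]
    - [0, 0, -85, 0, 0, 0, 60]
    - [-48, 15, -85, 0, 0, 0, 60]
    - [-96, 28, -85, 0, 0, 0, 60]
    - [-144, 40, -85, 0, 0, 0, 60]

```text
clock: 40.2
tcp_pos: [0.5101, 0.1765, 0.3496]
tool_rot: [0.722, 0.691, 0.001, 0.0]
force: [1.1, -0.6, -0.2]
opening: 0.06
grasp_force: 0.0
```

Call:
step_arm:
  series:
    - [-45, 0, 0, 0, 0, 0, 60]
    - [-70, 0, 0, 0, 0, 0, 60]
    - [-70, 0, 0, 0, 0, 0, 60]
    - [-70, 0, 0, 0, 0, 0, 60]

```text
clock: 40.6
tcp_pos: [0.5069, 0.1075, 0.3492]
tool_rot: [0.723, 0.69, 0.0, 0.0]
force: [-0.2, -0.3, -0.2]
opening: 0.06
grasp_force: 0.0
```

Run:
```python
from h import *
C=cam("wrist");im=save("wrist","w18.png");o=get_obs();print(o["tcp_pos"],jig(o["tcp_pos"])*1000,"cam",jig(C[1][:3,3]))
for x in (-.04,.045):
    p=prof(im,C,x,.05)[80:]; q=prof(im,C,x,.057)[80:]; print(x,"z50",p[5:40].tolist()); print("z57 jaw",q[30:60].tolist())
for d in find_in("wrist","blank0"): print(d,jig(px2w(C,d["location"],.05)).round(3))
T=np.eye(4);T[:3,:3]=R.from_quat([.725,.689,0,0]).as_matrix();T[:3,3]=[.4288,.1098,.3392]
C8=(C[0],T@np.array(camera_model("wrist")["T_tool_cam"])); i8=cv2.imread("pics/w8.png")[...,::-1]
print("w8 jaw z57",prof(i8,C8,-.04,.057)[110:140].tolist())
```

```text
[0.50690464 0.1082851  0.34917363] [-11.55146516 -12.73048239] cam [-0.01153722  0.06552674]
-0.04 z50 [534, 424, 372, 360, 350, 348, 348, 348, 348, 349, 344, 304, 279, 281, 280, 275, 271, 270, 274, 281, 284, 285, 274, 230, 184, 205, 304, 348, 348, 346, 351, 398, 452, 496, 481]
z57 jaw [181, 241, 332, 349, 346, 343, 363, 415, 471, 484, 483, 567, 612, 616, 612, 608, 602, 596, 590, 583, 578, 573, 570, 570, 574, 578, 580, 580, 580, 584]
0.045 z50 [592, 599, 599, 599, 599, 600, 601, 602, 603, 604, 605, 563, 477, 458, 461, 462, 464, 469, 478, 485, 486, 489, 479, 378, 218, 202, 281, 349, 354, 347, 372, 510, 576, 579, 554]
z57 jaw [202, 220, 311, 351, 350, 349, 431, 554, 577, 569, 510, 536, 608, 619, 616, 615, 613, 612, 609, 604, 598, 595, 593, 591, 590, 590, 591, 590, 589, 584]
{'location': [396.0, 205.6], 'confidence': 0.89} [ 0.087 -0.013]
{'location': [328.9, 203.2], 'confidence': 0.65} [ 0.031 -0.011]
{'location': [186.4, 203.7], 'confidence': 0.64} [-0.087 -0.011]
w8 jaw z57 [459, 454, 460, 465, 467, 464, 390, 236, 242, 348, 372, 368, 365, 448, 575, 598, 595, 595, 595, 595, 596, 592, 530, 533, 608, 624, 622, 619, 614, 609]
```

```bash
python3 -c "
from cell import *
print(sign_off())"
```

```text
the job is handed in; nothing more can be done
None
```

I handed the job in at about 41 s on the robot's clock; the hand-in gave no pass or fail. The lever was swung fully open, all three finials stand upright in the smaller tray, and the three blanks I found are clamped against the fence in bays of their own. From the last pictures, the sprung pad is pushed back about 4 mm, inside the 2 to 8 mm window but a little short of the 5 mm aim.

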